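# Slide a drilled hook slider round the bend of a hanging rail

### The job

Pick up the drilled hook slider that stands on the worktop, thread it over the free end of the bent rail and slide it round the bend until it is home against the stop collar by the post, with its hook on the outer side of the bend. The rail is set a few degrees askew in its clamp, so find it and ease the slider along by feel, never forcing it (keep every push on the rail under about 15 N). Leave the salt mill, the tin and the garlic alone, and let go so that the slider hangs there by itself, tab up.

Things in the scene. Friction and masses are not known exactly. Their poses are not given: they have to be found in the camera images.
- stand: Fixed stand: dark round foot 90 mm across, steel post 16 mm thick in its centre. Origin: under the post's axis, on the worktop, z up. The rail is a stiff bare steel rod 10 mm thick, nominally level, centreline 65 mm up, clamped in the post's head (26 mm across, 53 to 77 mm up). It runs from the post along the stand's -x, bends a quarter turn to +y, and ends free.
- home (a point): Fixed in the stand at (-34, 0, 65) mm: where the hole centre of a slider that is home nominally lies, 12 mm before the face of the stop collar (24 mm across, on the rod, face at x = -22). Axes as the stand's. The inner straight piece of the rod runs nominally along the stand's x from the post to x = -70 mm.
- bend_centre (a point): Fixed in the stand at (-70, 50, 65) mm: nominal centre of the bend, a quarter circle of 50 mm radius (rod centreline) from (-70, 0) to (-120, 50) mm. But the clamp lets the whole rail sit turned about the post's axis by up to 0.13 rad either way, and the rod rolled about its inner straight piece by up to 0.05 rad (bend and free end higher or lower); neither is listed.
- end_nominal (a point): Fixed in the stand at (-120, 105, 65) mm, axes as the stand's: where the outermost point of the rod's round free end would be nominally; +y points out of it, along the outer straight piece (55 mm from bend to end). The real end lies up to 14 mm off in x, 16 in y and 6 in z: look, or touch the rod with the slider, to find it. The rod and clamp do not give.
- slider: Drilled slider, about 120 g, loose, standing. Origin: centre of underside, z up. Block 24 (x) by 34 (y) by 51 mm high, dark foot, pale wood above. On top a wooden grip tab 24 (x) by 14 mm (y), 51 to 80 mm up: grip it from above, fingers closing along y. Its +x end goes onto the rail first; at home its x axis points along the rod to the post.
- slider_hole (a point): Centre of the slider's hole: through along x, 12.5 mm across, 24 mm long, 1.5 mm chamfers, axis 34 mm above the underside. Axes as the slider's. Play to each side of the rod: 1.2 mm on the straight pieces, only about 0.5 mm in the bend.
- slider_hook (a point): Tip of the thin steel hook on the slider's -y side, 35 mm from its middle plane, 22 mm above the underside. With +x on the rail first the hook is on the outer side of the bend.
- salt: Bystander: glass salt mill with grey top, 44 mm across, 90 mm high, origin under its centre.
- tin: Bystander: plain tin, 66 mm across, 67 mm high, origin under its centre.
- garlic: Bystander: garlic bulb, 60 mm across, 59 mm high, origin under its centre.

How it is judged:
At the end, for the whole second after the job is handed in: The slider hangs at rest on the inner straight piece of the rail, let go, tab up (within 0.4 rad), home: its hole centre 30 to 38 mm from the post's axis, within 8 mm sideways of home and 5 mm in height, its x axis within 0.35 rad of the stand's, hook on the outer side of the bend (x of slider_hole in the frame of stand between -0.038 and -0.03 m and y of slider_hole in the frame of stand between -0.008 and 0.008 m and z of slider_hole in the frame of stand between 0.06 and 0.069 m and angle between slider's own z axis and vertical below 0.4 rad and angle between the x axis of slider and the x axis of stand, either way round below 0.35 rad and linear speed of slider below 0.03 m/s and y of slider_hook in the frame of stand below -0.02 m); the robot touches nothing.
It fails at once if the slider is forced on the rail (more than 15 N between slider and rail or stand) (contact force between slider and stand above 15 N).
It fails at once if a bystander is moved more than 20 mm (distance of any of salt, tin, garlic from where it was at the start of the episode above 0.02 m).
It also fails if it takes over 72 s, if anything falls off the work surface, if the arm or the gripper's body presses on something with over 40 N, if the wrist force passes 120 N, or if a joint passes its speed limit or range.

### The arm

A 6-joint arm with a two-finger parallel gripper is mounted at the origin on a cart in front of the work surface, level with it; the furniture and walls round the work are solid. World frame = base frame: x ahead of the robot, y to its left, z up, the work surface at z = 0. Lengths are in m, angles in rad, forces in N, time in s.
With the tool pointing down it reaches from about 0.225 to 0.725 m from the base axis. Payload 3.1 kg.
Tool frame: the origin (TCP) lies on the front face of the gripper's body, between the roots of the fingers; the fingertips stand 73 mm ahead of it and the grasp point (between the pads) lies 54 mm ahead of it; z points along the fingers, y is the line along which they close (so a half turn about z gives the same grasp; the last joint's range is limited). The gripper opens to 85 mm and grips with 20 to 120 N. Pads are 22 mm wide; open, the fingers measure 114 mm over their backs; the gripper's body (76 mm by 85 mm) begins 54 mm behind the grasp point. The pads swing forward as they close: fully open they stand 13 mm farther back than shut.
Start: joints at [1.058, 0.048, 0.099, 1.622, 0, 1.443], TCP at [0.197, 0.487, 0.304] pointing down, gripper open.
Joint ranges: [-2.91, 2.91], [-0.99, 1.94], [-1.21, 1.42], [-2.12, 2.29], [-1.49, 1.47], [-3.14, 3.14]. Speed limits (rad/s): [2.79, 2.79, 3.14, 3.14, 3.14, 3.14].

### API

Orientations are given as a rotation vector (axis times angle).
In Python, from rig import sensors, vision, hand_in gives the robot as it stands. The module is installed in compiled form; this text tells all that it offers.
- The arm moves only by the tool play_rows, never from a script. Its argument "increments" is a list of rows, each an object of numbers: "rx", "ry", "rz": the turn, a rotation vector about the tool's x, y, z in rad; "tx", "ty", "tz": the shift along the tool's x, y, z in cm; "jaw": the opening, from 0 (shut) to 1 (fully open). In form: [{"rx": .., "ry": .., "rz": .., "tx": .., "ty": .., "tz": .., "jaw": ..}, ...]. A call has 1 to 12 rows; each row shifts and turns the commanded pose from where the row before left it, along the tool's axes as they then stand; what a row does not reach is not made up. A row lasts 1/10 s, in which the tool goes at most 50 mm and 8.59 degrees, less where a joint would pass 70% of its speed; a pose out of reach is approached as far as the arm can. A call is refused whole if a number of a shift passes 5 or a number of a turn 0.15, either way. A call with a gripper value outside its range is refused whole. The fingers move at their own pace and stop on an object; the grip force is fixed at half the most. Time passes only in rows, so rows that do not move let the fingers close. It gives the time, the measured TCP pose, the force, the opening and the grip force at its end, in the units of the state.
- sensors.observe(): the state, without advancing time (a new reading comes with each control period).
- vision.snapshot(name): name is "scene" or "top" or "wrist"; returns a dict with "img" (384x512x3 uint8, red, green, blue), "fx", "fy", "cx", "cy" (pixels), "view" (4x4, takes a point from world to camera coordinates). Camera axes: x right, y up, looking along -z (the intrinsics and any distortion apply to the point x, -y, -z); pixel columns grow to the right and rows downward; lengths in m; the calibration is good to about 2 mm. A picture is of the moment at which its call begins. There is no depth.
- hand_in(): hands the job in; it is judged then, once.
The state is a dict: "clock": time; "joint_pos": joint angles; "dq": joint speeds; "effort": joint torques, N m; "position": TCP position; "orientation": TCP orientation; "ft_force": force on the tool from outside, world axes, zero at the start; "ft_torque": the same for the moment, N m; "finger_gap": finger opening in m; "gripper_force": force on a finger pad.
Only numpy, scipy, OpenCV 4.12 (cv2) and the standard library are available. Lean on these libraries where they do the work, as an engineer would, in place of code of your own. Each camera call takes 0.05 s, during which the arm holds its last target. There are 200 camera calls.

## Working session

There is one attempt and no reset: what is moved stays moved. The work goes in short steps, Python scripts to look and compute and a tool call to move; the robot and the scene stay as the last step left them, time stands still between calls to the robot, and variables do not carry over. Pictures are saved under pics/ and viewed, at most 10 in all, crops included, and the job is handed in when it is done.

Besides the shell and the picture viewer there is one more tool, called after ">>>" as a command line: name --argument value ..., lists and objects as JSON in quotes. play_rows: Moves the arm, as the interface text tells. Its arguments: {"type":"object","properties":{"increments":{"type":"array","items":{"type":"object","properties":{"rx":{"type":"number"},"ry":{"type":"number"},"rz":{"type":"number"},"tx":{"type":"number"},"ty":{"type":"number"},"tz":{"type":"number"},"jaw":{"type":"number"}}}}},"required":["increments"]}

```bash
mkdir -p pics; python3 - <<'E'
from rig import sensors, vision
import cv2, pickle, numpy as np
np.set_printoptions(precision=4,suppress=True)
print(sensors.observe())
ims={}
for n in ("scene","top","wrist"):
    s=vision.snapshot(n); ims[n]=s
    cv2.imwrite(f"pics/{n}0.png",cv2.cvtColor(s["img"],cv2.COLOR_RGB2BGR))
    print(n,s["fx"],s["fy"],s["cx"],s["cy"],[k for k in s]); print(s["view"])
pickle.dump(ims,open("i0.pkl","wb"))
E
```

```text
{'clock': 0.0, 'joint_pos': array([1.0582, 0.0487, 0.0975, 1.622 , 0.    , 1.443 ]), 'dq': array([-0.0012, -0.0012,  0.0002, -0.0003,  0.0007,  0.0013]), 'effort': array([  0.0012, -33.8776,  32.0018,   0.0202,   0.0001,  -0.    ]), 'position': array([0.1969, 0.4862, 0.3027]), 'orientation': array([-0.6005, -3.0829,  0.0036]), 'ft_force': array([-0.0608, -0.19  , -0.0335]), 'ft_torque': array([0.0112, 0.0216, 0.0144]), 'gripper_force': 0.0, 'finger_gap': 0.0855149912206199}
scene 369.03023289982883 369.03023289982883 257.00326278679756 190.46540319478018 ['img', 'fx', 'fy', 'cx', 'cy', 'view']
[[ 0.7189 -0.6951  0.0063 -0.3946]
 [ 0.5244  0.5482  0.6515 -0.3108]
 [-0.4564 -0.465   0.7586 -0.9145]
 [ 0.      0.      0.      1.    ]]
top 359.0451802206494 359.0451802206494 256.7097905569743 192.056210106206 ['img', 'fx', 'fy', 'cx', 'cy', 'view']
[[-0.0157 -0.9997 -0.0166  0.0041]
 [ 0.9929 -0.0176  0.1177 -0.5021]
 [-0.118  -0.0146  0.9929 -1.045 ]
 [ 0.      0.      0.      1.    ]]
wrist 283.6884355733129 283.6884355733129 255.8425940009904 192.42726654326634 ['img', 'fx', 'fy', 'cx', 'cy', 'view']
[[ 0.375   0.927  -0.0019 -0.5243]
 [-0.8789  0.3548 -0.3189  0.0408]
 [-0.2949  0.1212  0.9478 -0.3811]
 [ 0.      0.      0.      1.    ]]
```

View pics/scene0.png

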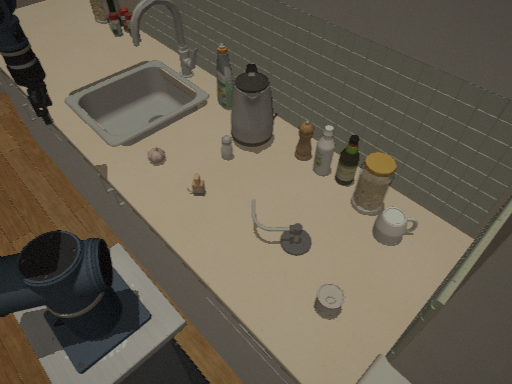

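View pics/top0.png

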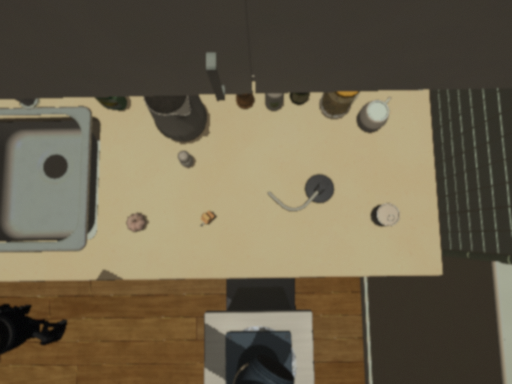

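The scene view shows the slider at (198,186), stand foot at (296,240), rail end about (253,201), garlic (156,156), salt (227,148) and tin (329,300). In the top view they are at slider (208,217), foot (319,188), rail end (269,193). I'll zoom in on the slider and stand.

```bash
cat > h.py <<'E'
import numpy as np, cv2, pickle
np.set_printoptions(precision=4,suppress=True)
def ray(s,u,v):
    V=s["view"];R=V[:3,:3];c=-R.T@V[:3,3]
    d=R.T@np.array([(u-s["cx"])/s["fx"],-(v-s["cy"])/s["fy"],-1.]);return c,d/np.linalg.norm(d)
def onz(s,u,v,z):
    c,d=ray(s,u,v);return c+d*(z-c[2])/d[2]
def tri(obs):
    A=np.zeros((3,3));b=np.zeros(3)
    for s,u,v in obs:
        c,d=ray(s,u,v);P=np.eye(3)-np.outer(d,d);A+=P;b+=P@c
    x=np.linalg.solve(A,b);return x,[np.linalg.norm((np.eye(3)-np.outer(d,d))@(x-c)) for c,d in [ray(*o) for o in obs]]
def proj(s,p):
    q=s["view"][:3,:3]@p+s["view"][:3,3];return s["cx"]-s["fx"]*q[0]/q[2],s["cy"]+s["fy"]*q[1]/q[2]
def crop(s,x0,y0,w,h,k):
    return cv2.resize(cv2.cvtColor(s["img"],cv2.COLOR_RGB2BGR)[y0:y0+h,x0:x0+w],None,fx=k,fy=k,interpolation=cv2.INTER_CUBIC)
E
python3 - <<'E'
from h import *
I=pickle.load(open("i0.pkl","rb"));t=I["top"];s=I["scene"]
a=np.hstack([crop(s,240,190,80,70,5),crop(t,260,165,80,70,5)])
b=np.hstack([crop(s,175,165,40,35,10),crop(t,190,200,40,35,10)])
b=b[:250] if 0 else cv2.resize(b,(800,250))
cv2.imwrite("pics/z.png",np.vstack([a[:350],b]))
for n,u,v in(("stand",319,188),("slider",208,217)):print(n,onz(t,u,v,0))
for n,u,v in(("stand",296,241),("slider",199,190),("garlic",156,158),("salt",227,155),("tin",329,308)):print(n,onz(s,u,v,0.))
E
```

```text
stand [ 0.5148 -0.1954  0.    ]
slider [0.4314 0.1463 0.    ]
stand [ 0.5178 -0.1934 -0.    ]
slider [0.4367 0.1519 0.    ]
garlic [0.4201 0.3702 0.    ]
salt [0.6077 0.2118 0.    ]
tin [ 0.4294 -0.385   0.    ]
```

View pics/z.png

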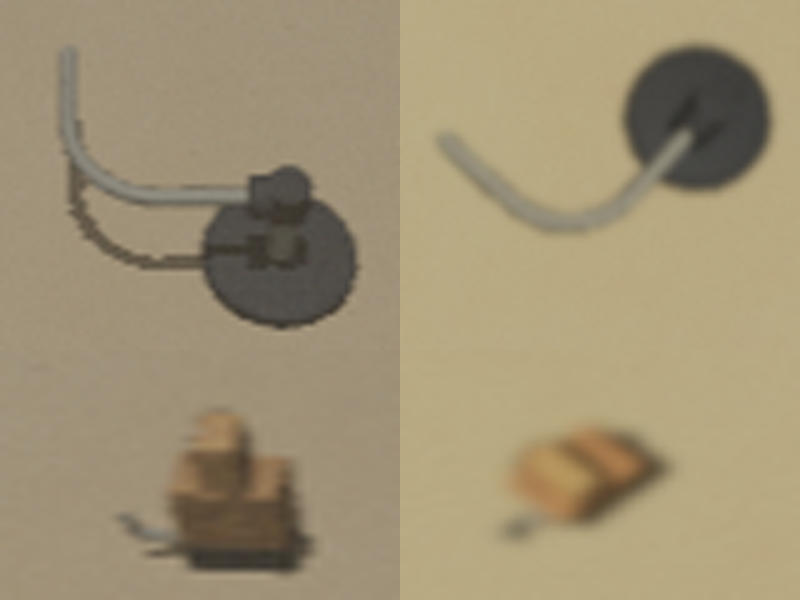

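View pics/wrist0.png

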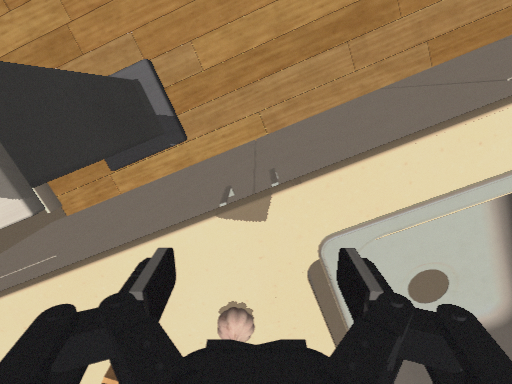

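```bash
python3 - <<'E'
from h import *
I=pickle.load(open("i0.pkl","rb"))
J={}
for n,(x0,y0,w,h) in dict(scene=(245,190,50,50),top=(262,180,60,40)).items():
    s=I[n]; im=s["img"][y0:y0+h,x0:x0+w].astype(int); sat=im[...,0]-im[...,2]; val=im.sum(2)/3
    m=((sat<22)&(val>95)) 
    ncc,l,st,_=cv2.connectedComponentsWithStats(m.astype(np.uint8),connectivity=8)
    k=1+np.argmax(st[1:,4]); m=l==k; J[n]=m
    print(n,st[k]); print("\n".join("".join("#" if a else "." for a in r) for r in m))
    bg=np.median(sat); print(bg,np.median(val))
s=I["scene"]["img"]; print(s[196:206,250:258].astype(int).sum(2)//3)
print((s[196:206,250:258,0].astype(int)-s[196:206,250:258,2]))
E
```

```text
scene [  7  10  38  31 174]
..................................................
..................................................
..................................................
..................................................
..................................................
..................................................
..................................................
..................................................
..................................................
..................................................
........##........................................
.......###........................................
........##........................................
........##........................................
.......###........................................
.......###........................................
.......###........................................
.......###........................................
........##........................................
.......###........................................
.......###........................................
.
[... 3895 characters left out ...]
......................................................
53.0 160.33333333333334
[[141 144 143 143 142 144 144 143]
 [141 141 141 141 142 143 142 143]
 [142 141 142 142 142 143 143 142]
 [142 142 138 132 130 137 143 144]
 [141 134 130 129 124 130 142 142]
 [142 132 123 131 122 128 142 143]
 [143 130 123 130 122 130 144 140]
 [141 130 124 131 123 130 142 140]
 [140 130 124 129 123 129 143 144]
 [143 132 120 129 121 130 143 144]]
[[40 38 38 37 37 36 37 38]
 [38 38 39 38 39 37 37 38]
 [38 39 38 37 37 37 38 38]
 [38 37 32 23 25 34 38 37]
 [39 36 24 18 17 29 38 37]
 [38 33 21 16 16 30 38 39]
 [39 34 22 16 16 29 38 39]
 [38 35 22 16 16 29 39 39]
 [39 37 21 17 15 30 38 37]
 [38 33 21 16 17 28 39 37]]
```

```bash
cat > m.py <<'E'
from h import *
I=pickle.load(open("i0.pkl","rb"))
def W(s):
    im=cv2.GaussianBlur(s["img"],(0,0),.5).astype(float); sat=im[...,0]-im[...,2]; bg=cv2.medianBlur(sat.clip(0,255).astype(np.uint8),41).astype(float)
    w=bg-sat; w[w<8]=0; return w
def line(w,p,q,half=3.5):
    p,q=np.array(p,float),np.array(q,float)
    Y,X=np.mgrid[:w.shape[0],:w.shape[1]]; P=np.stack([X,Y],-1).astype(float)
    for _ in range(4):
        d=(q-p)/np.linalg.norm(q-p); n=np.array([-d[1],d[0]])
        a=(P-p)@d; b=(P-p)@n; M=(a>=0)&(a<=np.linalg.norm(q-p))&(abs(b)<half)&(w>0)
        k=np.polyfit(a[M],b[M],1,w=np.sqrt(w[M])); L=np.linalg.norm(q-p)
        p,q=p+n*k[1],q+n*np.polyval(k,L)
    return p,q
def plane(s,p,q):
    c,d1=ray(s,*p);_,d2=ray(s,*q);n=np.cross(d1,d2);return c,n/np.linalg.norm(n)
def line3(o):
    (c1,n1),(c2,n2)=o; d=np.cross(n1,n2);d/=np.linalg.norm(d)
    x=np.linalg.lstsq(np.array([n1,n2,[0,0,1]]),np.array([n1@c1,n2@c2,.065]),rcond=None)[0] if abs(d[2])<0.5 else None
    return x,d
E
python3 - <<'E'
from m import *
t,s=I["top"],I["scene"];wt,ws=W(t),W(s)
out={}
ot=line(wt,(271,195),(282,206)); os_=line(ws,(253.5,202),(253.5,212))
it=line(wt,(304,206),(314,196)); is_=line(ws,(268,228.5),(284,229))
print(ot,os_,it,is_)
A=line3([plane(t,*ot),plane(s,*os_)]);B=line3([plane(t,*it),plane(s,*is_)])
# z fixed problem: lines nearly level -> use point by triangulation instead
def pt(lt,ls,u):  # point on top line param u, intersect with scene plane
    p=lt[0]+(lt[1]-lt[0])*u; c,d=ray(t,*p); pc,n=plane(s,*ls); return c+d*((pc-c)@n)/(d@n)
for nm,a,b in(("outer",ot,os_),("inner",it,is_)):
    x,y=pt(a,b,0),pt(a,b,1); d=(y-x)/np.linalg.norm(y-x);print(nm,x,y,d,np.degrees(np.arctan2(d[1],d[0])))
    # level assumption z=.065: each view
    for n,v,l in(("t",t,a),("s",s,b)):
        x,y=onz(v,*l[0],.065),onz(v,*l[1],.065);d=(y-x)/np.linalg.norm(y-x);print("  ",n,x,y,np.degrees(np.arctan2(d[1],d[0])))
print("end",tri([(t,268.5,192),(s,253.5,200)]),onz(t,268.5,192,.065),onz(s,253.5,200,.065))
print("end weights"); print(wt[188:198,264:276].round().astype(int)); print(ws[196:204,249:258].round().astype(int))
# stand foot ellipse, dark
for n,v,(x0,y0,w,h) in(("t",t,(295,165,50,50)),("s",s,(275,215,45,45))):
    g=v["img"][y0:y0+h,x0:x0+w].astype(int).sum(2)/3; m=(g<95).astype(np.uint8); 
    c=max(cv2.findContours(m,cv2.RETR_EXTERNAL,cv2.CHAIN_APPROX_NONE)[0],key=cv2.contourArea); h_=cv2.convexHull(c) if n=="t" else c
    e=cv2.fitEllipse(h_); print(n,e,onz(v,e[0][0]+x0,e[0][1]+y0,0.004))
# tin,salt etc not needed; slider wood mask
for n,v,(x0,y0,w,h) in(("t",t,(190,200,40,35)),("s",s,(175,165,40,35))):
    im=v["img"][y0:y0+h,x0:x0+w].astype(int); m=(im[...,0]-im[...,2]>(70 if n=="t" else 52)); 
    ys,xs=np.nonzero(m); print(n,xs.mean()+x0,ys.mean()+y0,len(xs)); print("\n".join("".join("%4d"%a for a in r) for r in (im[...,0]-im[...,2])[5:28,8:28]))
E
```

```text
(array([270.9797, 195.0128]), array([282.5128, 205.4971])) (array([253.2447, 201.9612]), array([253.4231, 212.0398])) (array([303.2688, 205.251 ]), array([314.1935, 196.1985])) (array([267.967 , 228.6124]), array([284.0374, 229.1698]))
outer [ 0.4889 -0.046   0.0622] [ 0.4583 -0.079   0.0562] [-0.6733 -0.7273 -0.1333] -132.79273535041077
   t [ 0.4885 -0.0459  0.065 ] [ 0.4576 -0.0785  0.065 ] -133.53914742299645
   s [ 0.4924 -0.0421  0.065 ] [ 0.4674 -0.069   0.065 ] -132.86774667119374
inner [ 0.4573 -0.1381  0.0649] [ 0.4824 -0.1696  0.0702] [ 0.6177 -0.7754  0.1309] -51.45686635760656
   t [ 0.4573 -0.1381  0.065 ] [ 0.4829 -0.1703  0.065 ] -51.52480627784434
   s [ 0.4569 -0.1377  0.065 ] [ 0.4873 -0.1694  0.065 ] -46.19179856359937
end (array([ 0.497 , -0.0387,  0.0671]), [np.float64(0.00024446407936596536), np.float64(0.0002444640793658986)]) [ 0.4974 -0.0389  0.065 ] [ 0.498  -0.0373  0.065 ]
end weights
[[ 0  0  0  0  0  0  0  0  0  0  0  0]
 [ 0  0  0  0  0  0  0  0  0  0  0  0]
 [ 0  0  0  0  0  0  0  0  0  0  0  0]
 [ 0  0  0  0 11 13 11  0  0  0  0  0]
 [ 0  0  0 10 18 
[... 3804 characters left out ...]
  39  47  60  64  59  51  47  43  40  40  54  64  54
  39  37  39  38  39  40  39  39  42  46  45  50  53  51  49  39  46  57  58  51
  39  38  37  39  39  39  37  39  38  40  37  42  38  41  38  38  40  38  37  34
  38  38  39  39  36  37  37  39  39  40  38  36  38  38  37  38  37  37  38  34
  39  39  39  35  22  29  39  38  40  39  37  39  35  34  40  41  38  37  40  34
  39  39  38  39  32  24  34  38  40  40  41  39  42  39  43  42  40  37  41  39
  38  38  38  38  35  22  14  16  24  31  39  38  37  43  43  41  40  40  40  41
  39  38  39  39  39  36  31  25  22  27  36  36  39  39  39  37  39  37  39  38
  39  39  39  40  39  39  39  38  37  27  26  26  24  29  30  31  31  34  34  34
```

```bash
cat >> h.py <<'E'
from scipy.spatial.transform import Rotation as Ro
def plan(pos,yaw,st=None):
    """turn to tool-down, x axis at yaw; then shift in turned tool axes (cm)"""
    from rig import sensors
    st=st or sensors.observe(); R=Ro.from_rotvec(st["orientation"])
    T=Ro.from_matrix(np.array([[np.cos(yaw),np.sin(yaw),0],[np.sin(yaw),-np.cos(yaw),0],[0,0,-1.]]))
    print("turn",(R.inv()*T).as_rotvec(),"shift cm",T.inv().apply(np.array(pos)-st["position"])*100,"pos",st["position"],"F",st["ft_force"],"gap",st["finger_gap"])
E
python3 - <<'E'
from m import *
t,s,w=I["top"],I["scene"],I["wrist"]
for q in((t,s)): print(-q["view"][:3,:3].T@q["view"][:3,3])
tt=tri([(t,204.5,215.4),(s,197,175.5)]);print("tab",tt,onz(t,204.5,215.4,.08),onz(s,197,175.5,.08))
hook=tri([(t,190+11.7,200+18*1.4),(s,175+12.5,165+17*1.4)]);print("hook",hook)
V=w["view"];R=Ro.from_rotvec([-0.6005,-3.0829,0.0036]);p=np.array([.1969,.4862,.3027])
c=-V[:3,:3].T@V[:3,3];print("cam in tool",R.inv().apply(c-p),"look",R.inv().apply(-V[2,:3]))
plan([.40,.12,.26],-2.46+np.pi)
E
```

```text
[ 0.3753 -0.02    1.0968]
[ 0.0293 -0.5292  0.8987]
tab (array([0.4329, 0.1442, 0.0769]), [np.float64(0.0008452008673008822), np.float64(0.0008452008673008293)]) [0.432  0.1441 0.08  ] [0.4321 0.1411 0.08  ]
hook (array([0.4048, 0.1626, 0.0226]), [np.float64(0.001563687932219984), np.float64(0.0015636879322199102)])
cam in tool [ 0.0831  0.0003 -0.0705] look [-0.3191  0.0006  0.9477]
turn [-0.0014  0.0017  2.0752] shift cm [-7.3072 41.2414  4.2973] pos [0.1969 0.4863 0.303 ] F [-0.0677 -0.135   0.3449] gap 0.08524842044102872
```

>>> play_rows --increments '[{"tx": -2, "ty": -1.3, "tz": 0.5}, {"tx": -3.5, "ty": -2.3, "tz": 0.5}, {"tx": -3.5, "ty": -2.3, "tz": 0.5}, {"tx": -3.5, "ty": -2.3, "tz": 0.5}, {"tx": -3.5, "ty": -2.3, "tz": 0.5}, {"tx": -3.5, "ty": -2.3, "tz": 0.5}, {"tx": -3.5, "ty": -2.3, "tz": 0.5}, {"tx": -3.5, "ty": -2.3, "tz": 0.5}, {"tx": -3.5, "ty": -2.3, "tz": 0.5}, {"tx": -3, "ty": -2.1, "tz": 0.5}, {"tx": -1.7, "ty": -0.9}, {"rz": 0.1}]'

```text
$.increments[0]: bad value
```

>>> play_rows --increments '[{"rz": 0.15}, {"rz": 0.15}, {"rz": 0.15}, {"rz": 0.15}, {"rz": 0.15}, {"rz": 0.15}, {"rz": 0.15}, {"rz": 0.15}, {"rz": 0.15}, {"rz": 0.15}, {"rz": 0.15}, {"rz": 0.15}]'

```text
$.increments[0]: bad value
```

>>> play_rows --increments '[{"rz": 0.1}, {}, {}]'

```text
$.increments[0]: bad value
```

```bash
python3 - <<'E'
from m import *
from rig import vision,sensors
w=vision.snapshot("wrist");pickle.dump(w,open("w1.pkl","wb"));cv2.imwrite("pics/w1.png",cv2.cvtColor(w["img"],cv2.COLOR_RGB2BGR))
plan([.433,.144,.25],-2.35+np.pi);print(sensors.observe()["joint_pos"],sensors.observe()["clock"])
E
```

```text
turn [-0.0012  0.0013  1.9652] shift cm [-7.7709 40.8526  5.3129] pos [0.197  0.4864 0.3031] F [-0.4055  0.1424  0.1937] gap 0.08538215295080215
[1.0582 0.0485 0.0982 1.622  0.     1.443 ] 0.2
```

View pics/w1.png

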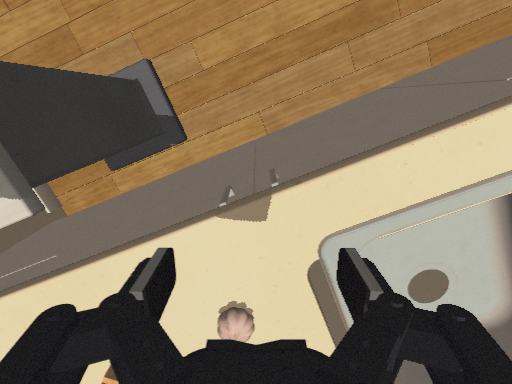

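>>> play_rows --increments '[{"tx": -2, "ty": -1.3, "tz": 0.5, "rx": 0, "ry": 0, "rz": 0, "jaw": 1}, {"tx": -3.5, "ty": -2.3, "tz": 0.5, "rx": 0, "ry": 0, "rz": 0, "jaw": 1}, {"tx": -3.5, "ty": -2.3, "tz": 0.5, "rx": 0, "ry": 0, "rz": 0, "jaw": 1}, {"tx": -3.5, "ty": -2.3, "tz": 0.5, "rx": 0, "ry": 0, "rz": 0, "jaw": 1}, {"tx": -3.5, "ty": -2.3, "tz": 0.5, "rx": 0, "ry": 0, "rz": 0, "jaw": 1}, {"tx": -3.5, "ty": -2.3, "tz": 0.5, "rx": 0, "ry": 0, "rz": 0, "jaw": 1}, {"tx": -3.5, "ty": -2.3, "tz": 0.5, "rx": 0, "ry": 0, "rz": 0, "jaw": 1}, {"tx": -3.5, "ty": -2.3, "tz": 0.5, "rx": 0, "ry": 0, "rz": 0, "jaw": 1}, {"tx": -3.5, "ty": -2.3, "tz": 0.5, "rx": 0, "ry": 0, "rz": 0, "jaw": 1}, {"tx": -3, "ty": -2.1, "tz": 0.5, "rx": 0, "ry": 0, "rz": 0, "jaw": 1}, {"tx": -1.7, "ty": -0.9, "tz": 0.3, "rx": 0, "ry": 0, "rz": 0, "jaw": 1}, {"tx": 0, "ty": 0, "tz": 0, "rx": 0, "ry": 0, "rz": 0.1, "jaw": 1}]'

```text
clock: 1.4
position: [0.4345, 0.1437, 0.2499]
orientation: [-0.764, -3.047, 0.002]
ft_force: [-1.0, 1.0, -0.2]
finger_gap: 0.0852
gripper_force: 0.0
```

>>> play_rows --increments '[{"tx": 0, "ty": 0, "tz": 0, "rx": 0, "ry": 0, "rz": 0.15, "jaw": 1}, {"tx": 0, "ty": 0, "tz": 0, "rx": 0, "ry": 0, "rz": 0.15, "jaw": 1}, {"tx": 0, "ty": 0, "tz": 0, "rx": 0, "ry": 0, "rz": 0.15, "jaw": 1}, {"tx": 0, "ty": 0, "tz": 0, "rx": 0, "ry": 0, "rz": 0.15, "jaw": 1}, {"tx": 0, "ty": 0, "tz": 0, "rx": 0, "ry": 0, "rz": 0.15, "jaw": 1}, {"tx": 0, "ty": 0, "tz": 0, "rx": 0, "ry": 0, "rz": 0.15, "jaw": 1}, {"tx": 0, "ty": 0, "tz": 0, "rx": 0, "ry": 0, "rz": 0.15, "jaw": 1}, {"tx": 0, "ty": 0, "tz": 0, "rx": 0, "ry": 0, "rz": 0.15, "jaw": 1}, {"tx": 0, "ty": 0, "tz": 0, "rx": 0, "ry": 0, "rz": 0.15, "jaw": 1}, {"tx": 0, "ty": 0, "tz": 0, "rx": 0, "ry": 0, "rz": 0.15, "jaw": 1}, {"tx": 0, "ty": 0, "tz": 0, "rx": 0, "ry": 0, "rz": 0.15, "jaw": 1}, {"tx": 0, "ty": 0, "tz": 0, "rx": 0, "ry": 0, "rz": 0.15, "jaw": 1}]'

```text
clock: 2.6
position: [0.4333, 0.1459, 0.2506]
orientation: [-2.862, -1.296, 0.001]
ft_force: [0.0, -0.5, -0.2]
finger_gap: 0.0857
gripper_force: 0.0
```

```bash
python3 - <<'E'
from m import *
from rig import vision,sensors
w=vision.snapshot("wrist");pickle.dump(w,open("w1.pkl","wb"));cv2.imwrite("pics/w2.png",cv2.cvtColor(w["img"],cv2.COLOR_RGB2BGR))
plan([.433,.144,.25],-2.35+np.pi);print(sensors.observe()["joint_pos"],sensors.observe()["clock"])
E
```

```text
turn [-0.0003  0.0004  0.0552] shift cm [-0.1598  0.1111  0.0657] pos [0.4333 0.1459 0.2507] F [-0.2697 -0.3329  0.3724] gap 0.0854751025824827
[ 0.178  -0.1341 -0.1826  1.5228 -0.      2.4728] 2.65
```

View pics/w2.png

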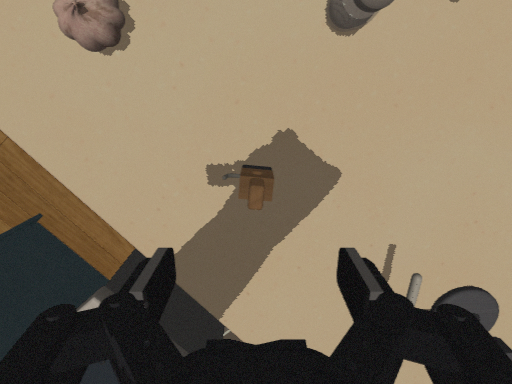

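```bash
python3 - <<'E'
from h import *
w=pickle.load(open("w1.pkl","rb"))
a=crop(w,216,155,66,60,9)
cv2.imwrite("pics/w2z.png",a)
E
```

```text
(no output)
```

View pics/w2z.png

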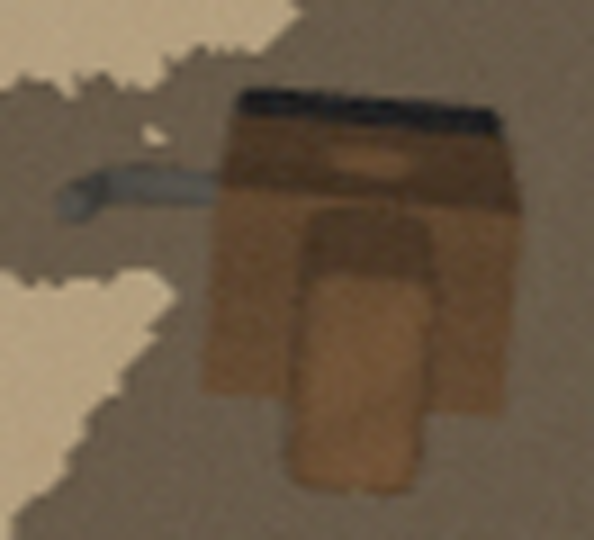

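The zoom shows tab-top corners at about (303,270),(433,285),(415,490),(290,480) and block-top corners at (217,187),(522,213),(505,415),(203,393) in crop pixels, with the hook on the left. Next I cast these to planes.

```bash
python3 - <<'E'
from h import *
w=pickle.load(open("w1.pkl","rb"))
f=lambda u,v:(216+(u+.5)/9-.5,155+(v+.5)/9-.5)
for z,c in((.08,[(303,270),(433,285),(415,490),(290,480)]),(.051,[(217,187),(522,213),(505,415),(203,393)])):
    P=np.array([onz(w,*f(*a),z) for a in c]);m=P.mean(0)
    x=(P[2]+P[3]-P[0]-P[1]);y=(P[1]+P[2]-P[0]-P[3]);
    print(m,"xang",np.arctan2(x[1],x[0]),"yang-90",np.arctan2(y[1],y[0])-np.pi/2,np.linalg.norm(x)/2,np.linalg.norm(y)/2)
for u,v in((416,276),):print("rail tip",onz(w,u,v,.067))
E
```

```text
[0.4301 0.1441 0.08  ] xang -2.3611888614493184 yang-90 -2.3931847058867968 0.0221317512711927 0.012842959597579227
[0.4295 0.1432 0.051 ] xang -2.363003350097049 yang-90 -2.37276554736146 0.023871746471649195 0.03383410778193731
rail tip [ 0.4956 -0.0364  0.067 ]
```

```bash
python3 -c "
from h import *
plan([.430,.1436,.126],-2.37+np.pi)"
```

```text
turn [-0.0003  0.0004  0.0752] shift cm [-0.4005 -0.0663 12.4657] pos [0.4333 0.1459 0.2507] F [-0.2697 -0.3329  0.3724] gap 0.0854751025824827
```

>>> play_rows --increments '[{"tx": 0, "ty": 0, "tz": 0, "rx": 0, "ry": 0, "rz": 0.075, "jaw": 1}, {"tx": -0.4, "ty": -0.07, "tz": 2, "rx": 0, "ry": 0, "rz": 0, "jaw": 1}, {"tx": 0, "ty": 0, "tz": 3, "rx": 0, "ry": 0, "rz": 0, "jaw": 1}, {"tx": 0, "ty": 0, "tz": 3, "rx": 0, "ry": 0, "rz": 0, "jaw": 0.8}, {"tx": 0, "ty": 0, "tz": 2.4, "rx": 0, "ry": 0, "rz": 0, "jaw": 0.7}, {"tx": 0, "ty": 0, "tz": 1.3, "rx": 0, "ry": 0, "rz": 0, "jaw": 0.6}, {"tx": 0, "ty": 0, "tz": 0.77, "rx": 0, "ry": 0, "rz": 0, "jaw": 0.5}, {"tx": 0, "ty": 0, "tz": 0, "rx": 0, "ry": 0, "rz": 0, "jaw": 0.4}, {"tx": 0, "ty": 0, "tz": 0, "rx": 0, "ry": 0, "rz": 0, "jaw": 0.3}, {"tx": 0, "ty": 0, "tz": 0, "rx": 0, "ry": 0, "rz": 0, "jaw": 0.3}, {"tx": 0, "ty": 0, "tz": 0, "rx": 0, "ry": 0, "rz": 0, "jaw": 0.3}]'

```text
clock: 3.75
position: [0.4311, 0.1438, 0.1275]
orientation: [2.904, 1.197, 0.004]
ft_force: [0.1, -0.0, 0.5]
finger_gap: 0.026
gripper_force: 0.0
```

>>> play_rows --increments '[{"tx": 0, "ty": 0, "tz": 0, "rx": 0, "ry": 0, "rz": 0, "jaw": 0.1}, {"tx": 0, "ty": 0, "tz": 0, "rx": 0, "ry": 0, "rz": 0, "jaw": 0}, {"tx": 0, "ty": 0, "tz": 0, "rx": 0, "ry": 0, "rz": 0, "jaw": 0}, {"tx": 0, "ty": 0, "tz": 0, "rx": 0, "ry": 0, "rz": 0, "jaw": 0}, {"tx": 0, "ty": 0, "tz": 0, "rx": 0, "ry": 0, "rz": 0, "jaw": 0}, {"tx": 0, "ty": 0, "tz": 0, "rx": 0, "ry": 0, "rz": 0, "jaw": 0}]'

```text
clock: 4.35
position: [0.431, 0.1438, 0.1273]
orientation: [2.904, 1.197, 0.004]
ft_force: [0.5, 0.5, 5.5]
finger_gap: 0.013
gripper_force: 60.0
```

```bash
python3 -c "
from h import *
plan([.43,-.09,.27],-2.36+np.pi)"
```

```text
turn [ 0.0013 -0.0019  0.0002] shift cm [-16.5386  16.5224 -14.2743] pos [0.431  0.1438 0.1273] F [0.4941 0.5185 5.5223] gap 0.012976229124787244
```

>>> play_rows --increments '[{"tx": 0, "ty": 0, "tz": -1.3, "rx": 0, "ry": 0, "rz": 0, "jaw": 0}, {"tx": 0, "ty": 0, "tz": -3, "rx": 0, "ry": 0, "rz": 0, "jaw": 0}, {"tx": -1, "ty": 1, "tz": -3, "rx": 0, "ry": 0, "rz": 0, "jaw": 0}, {"tx": -2, "ty": 2, "tz": -3, "rx": 0, "ry": 0, "rz": 0, "jaw": 0}, {"tx": -2.5, "ty": 2.5, "tz": -2, "rx": 0, "ry": 0, "rz": 0, "jaw": 0}, {"tx": -2.5, "ty": 2.5, "tz": -2, "rx": 0, "ry": 0, "rz": 0, "jaw": 0}, {"tx": -2.5, "ty": 2.5, "tz": 0, "rx": 0, "ry": 0, "rz": 0, "jaw": 0}, {"tx": -2.5, "ty": 2.5, "tz": 0, "rx": 0, "ry": 0, "rz": 0, "jaw": 0}, {"tx": -2, "ty": 2, "tz": 0, "rx": 0, "ry": 0, "rz": 0, "jaw": 0}, {"tx": -1.5, "ty": 1.5, "tz": 0, "rx": 0, "ry": 0, "rz": 0, "jaw": 0}, {"tx": 0, "ty": 0, "tz": 0, "rx": 0, "ry": 0, "rz": 0, "jaw": 0}, {"tx": 0, "ty": 0, "tz": 0, "rx": 0, "ry": 0, "rz": 0, "jaw": 0}]'

```text
clock: 5.55
position: [0.4287, -0.0896, 0.2688]
orientation: [-2.904, -1.195, 0.002]
ft_force: [-0.0, -0.0, -1.5]
finger_gap: 0.0131
gripper_force: 59.2
```

```bash
python3 - <<'E'
from h import *
from rig import vision,sensors
w=vision.snapshot("wrist");pickle.dump(w,open("wa.pkl","wb"));cv2.imwrite("pics/wa.png",cv2.cvtColor(w["img"],cv2.COLOR_RGB2BGR))
print(sensors.observe()["position"])
E
```

```text
[ 0.4289 -0.0891  0.2689]
```

View pics/wa.png

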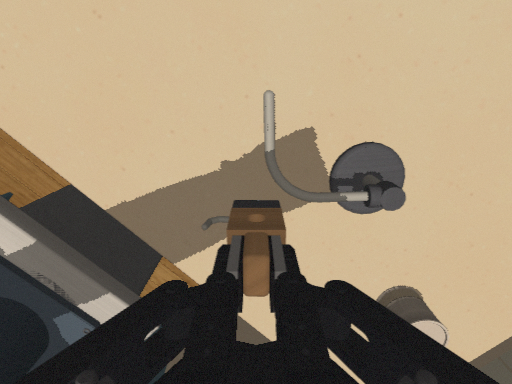

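Wrist view shows the rail clearly: tip at (268,91), outer straight down to (270,150), inner straight from about (305,197) to (342,197), post head at about (392,197). I'll take a second view with a baseline.

>>> play_rows --increments '[{"tx": -1.5, "ty": -2, "tz": 0, "rx": 0, "ry": 0, "rz": 0, "jaw": 0}, {"tx": -1.5, "ty": -2, "tz": 0, "rx": 0, "ry": 0, "rz": 0, "jaw": 0}, {"tx": 0, "ty": -1, "tz": 0, "rx": 0, "ry": 0, "rz": 0, "jaw": 0}, {"tx": 0, "ty": 0, "tz": 0, "rx": 0, "ry": 0, "rz": 0, "jaw": 0}, {"tx": 0, "ty": 0, "tz": 0, "rx": 0, "ry": 0, "rz": 0, "jaw": 0}]'

```text
clock: 6.1
position: [0.3735, -0.0749, 0.2694]
orientation: [2.903, 1.199, 0.002]
ft_force: [0.7, 0.7, -0.2]
finger_gap: 0.0127
gripper_force: 59.2
```

```bash
python3 - <<'E'
from h import *
from rig import vision,sensors
b=vision.snapshot("wrist");pickle.dump(b,open("wb.pkl","wb"));print(sensors.observe()["position"])
a=pickle.load(open("wa.pkl","rb"))
tipA=onz(a,268,91,.066);print("pred tip b",proj(b,tipA),"tip",tipA,"bend",proj(b,onz(a,270,150,.066)),"inner",proj(b,onz(a,305,197,.066)),proj(b,onz(a,342,197,.066)))
A=cv2.cvtColor(a["img"],cv2.COLOR_RGB2BGR)[80:230,220:420];u,v=proj(b,tipA);u,v=int(u),int(v)
B=cv2.cvtColor(b["img"],cv2.COLOR_RGB2BGR)[max(v-15,0):max(v-15,0)+150,u-40:u+160];print("B off",u-40,max(v-15,0))
cv2.imwrite("pics/ab.png",np.hstack([cv2.resize(A,None,fx=2,fy=4),cv2.resize(B,None,fx=2,fy=4)])[:600])
for n,s,rows,c0 in(("a",a,range(88,146,8),268),):
    for r in rows: 
        im=s["img"][r,c0-12:c0+14].astype(int);print(r,im[:,0]-im[:,2],im.sum(1)//3)
E
```

```text
[ 0.3736 -0.0751  0.2693]
pred tip b (np.float64(324.282255847314), np.float64(56.48240758240959)) tip [ 0.4974 -0.0351  0.066 ] bend (np.float64(322.5550129901034), np.float64(119.60099394738519)) inner (np.float64(355.57401065747206), np.float64(169.75414932917465)) (np.float64(393.6239755612053), np.float64(169.8092159887783))
B off 284 41
88 [61 58 58 59 60 59 58 58 56 57 55 57 58 61 59 59 60 60 57 58 59 60 60 60
 59 58] [182 186 184 184 183 183 184 186 183 184 188 185 183 182 183 183 184 183
 182 184 185 183 185 185 185 184]
96 [61 59 59 60 59 59 57 37 16 20 23 24 23 24 22 24 18 14 47 58 60 59 60 61
 59 57] [181 183 184 184 183 183 185 141 124 146 159 167 172 169 160 153 141 122
 163 181 184 184 184 184 183 182]
104 [60 58 59 56 58 59 60 41 20 20 21 24 25 23 22 22 20 18 35 55 59 59 59 59
 60 57] [184 185 183 182 182 184 185 146 126 141 155 167 170 167 161 153 142 125
 131 169 182 182 183 183 184 184]
112 [58 57 59 60 58 59 58 47 24 20 21 24 23 22 21 21 20 20 27 50 59 59 58 60
 61 59] [184 185 183 184 183 183 183 155 129 139 154 167 171 168 161 152 145 124
 105 161 184 186 183 184 183 184]
120 [59 56 60 59 57 58 57 44 23 20 22 22 26 22 23 23 21 17 23 55 59 58 60 59
 59 60] [183 186 185 185 186 186 185 149 121 137 155 166 167 170 164 154 144 130
 108 161 182 184 183 183 184 184]
128 [60 59 58 62 64 63 62 51 26 17 19 22 24 24 21 22 20 17 18 33 55 60 60 61
 60 61] [182 181 184 183 180 179 181 161 130 132 153 163 164 171 163 156 147 129
  98 106 164 184 183 183 180 182]
136 [61 60 61 60 62 59 59 62 33 18 20 22 24 27 24 22 22 20 19 52 61 61 60 61
 60 59] [183 183 185 182 183 184 181 181 141 129 151 162 167 169 164 157 145 132
 107 160 182 181 183 180 182 182]
144 [60 59 45 54 44 36 34 35 23 17 18 24 23 24 23 22 21 18 20 31 35 37 37 37
 38 36] [185 181 137 158 138 106 107 107 109 128 146 160 166 170 168 159 148 134
 107 104 107 105 108 108 105 104]
```

```bash
cat > r.py <<'E'
from m import *
a=pickle.load(open("wa.pkl","rb"));b=pickle.load(open("wb.pkl","rb"))
def sat(s):
    im=s["img"].astype(float);return im[...,0]-im[...,2],im.mean(2)
def vcol(s,r,c0):   # edges of the vertical rod at row r
    S,v=sat(s); w=np.where((S[r]<40)&(v[r]>116),1,0)
    c=int(c0); 
    l=c
    while w[l-1]: l-=1
    q=c
    while w[q+1]: q+=1
    lo=l-(40-S[r,l])/(S[r,l-1]-S[r,l]) ; hi=q+(v[r,q]-116)/max(v[r,q]-v[r,q+1],5) if v[r,q+1]<116 else q+(40-S[r,q])/(S[r,q+1]-S[r,q])
    return lo,hi
def outer(s,rows,c0):
    E=np.array([(r,*vcol(s,r,c0)) for r in rows]);k=np.polyfit(E[:,0],(E[:,1]+E[:,2])/2,1)
    print("w",np.mean(E[:,2]-E[:,1]),"resid",np.std((E[:,1]+E[:,2])/2-np.polyval(k,E[:,0]))); return k
E
python3 - <<'E'
from r import *
ka=outer(a,range(97,138,3),268)
Sb,vb=sat(b)
print(Sb[60:110:10,312:336].astype(int)); print(vb[60:110:10,312:336].astype(int))
kb=outer(b,range(62,105,3),323)
la=[(np.polyval(ka,r),r) for r in(95,140)];lb=[(np.polyval(kb,r),r) for r in(60,105)];print(la,lb)
pc,n=plane(b,*lb)
P=[]
for q in la:
    c,d=ray(a,*q);P.append(c+d*((pc-c)@n)/(d@n))
d=(P[1]-P[0])/np.linalg.norm(P[1]-P[0]);print(P,d,"ang",np.arctan2(d[1],d[0]))
for z in(.062,.066,.07):
    for s,l in((a,la),(b,lb)):
        x,y=onz(s,*l[0],z),onz(s,*l[1],z);print(z,x,np.arctan2(*(y-x)[1::-1]))
Sa,va=sat(a);print("tip a",Sa[86:96,268].astype(int),"tip b",Sb[50:62,323].astype(int))
# held slider front edge in a, columns
print("slider row 225..", Sa[222,222:292].astype(int))
E
```

```text
w 10.004648924218332 resid 0.882147579939009
[[57 58 58 59 59 60 57 41 17 16 19 22 24 25 25 24 24 21 31 54 60 59 59 59]
 [38 36 38 36 37 36 29 19 18 18 25 23 26 25 25 23 22 21 37 55 58 59 59 60]
 [36 36 37 37 35 38 24 15 17 19 22 25 26 24 22 22 22 25 52 58 60 58 58 56]
 [37 37 35 35 37 33 20 15 21 21 17 21 27 24 23 23 20 49 59 59 60 58 58 60]
 [38 38 36 38 36 25 13 17 20 20 24 27 24 25 23 20 34 57 60 59 61 61 60 61]]
[[191 191 190 189 190 190 190 141 118 134 153 164 176 174 172 168 161 151
  148 177 191 189 189 190]
 [112 114 112 110 111 111 103 101 123 143 158 167 180 179 175 166 155 139
  154 182 190 190 191 190]
 [110 110 113 112 110 111  97 106 132 149 163 176 182 175 168 162 151 139
  174 192 191 191 191 191]
 [113 111 111 112 109 104  96 120 143 157 129 164 179 173 164 155 138 174
  189 189 187 191 189 189]
 [113 111 110 110 112  90 104 130 149 162 175 180 176 168 159 147 145 177
  187 189 189 188 190 188]]
w inf resid nan
[(np.float64(268.92292052370993), 95), (np.float64(268.52517774095145), 140)] [(np.float64(nan), 60), (np.float64(nan), 105)]
[array([nan, nan, nan]), array([nan, nan, nan])] [nan nan nan] ang nan
0.062 [ 0.4957 -0.0383  0.062 ] -2.3551030482624755
0.062 [nan nan nan] nan
0.066 [ 0.4955 -0.0381  0.066 ] -2.355103048262476
0.066 [nan nan nan] nan
0.07 [ 0.4954 -0.038   0.07  ] -2.355103048262476
0.07 [nan nan nan] nan
tip a [57 59 58 60 29 18 24 21 22 23] tip b [57 57 55 57 58 43 18 21 23 25 22 21]
slider row 225.. [26 21 22 21 25 24 33 40 43 42 39 43 40 42 43 43 41 40 37 42 37 40 42 45
 39 39 40 43 38 42 38 43 43 40 41 38 39 48 43 38 39 40 43 41 40 41 38 40
 37 40 40 38 38 41 37 38 41 43 40 43 42 42 51 60 63 63 63 63 64 63]r.py:12: RuntimeWarning: divide by zero encountered in scalar divide
  lo=l-(40-S[r,l])/(S[r,l-1]-S[r,l]) ; hi=q+(v[r,q]-116)/max(v[r,q]-v[r,q+1],5) if v[r,q+1]<116 else q+(40-S[r,q])/(S[r,q+1]-S[r,q])
```

View pics/ab.png

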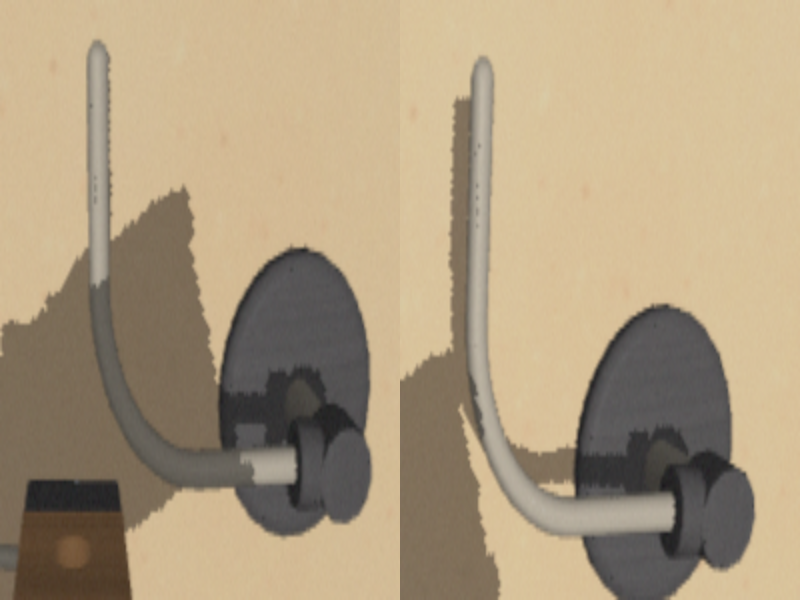

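```bash
cat >> r.py <<'E'
def edge(s,r,c,step,th=40):
    S,_=sat(s); c=int(c)
    while S[r,c]<th: c+=step
    return c-step*(S[r,c]-th)/(S[r,c]-S[r,c-step])
def halfw(s,u,r):
    p=onz(s,u,r,.066);q=s["view"][:3,:3]@p+s["view"][:3,3];return .005*s["fx"]/-q[2]
def cent(s,rows,c0,step):
    E=np.array([(r,edge(s,r,c0,step)) for r in rows]);k=np.polyfit(*E.T,1);i=abs(E[:,1]-np.polyval(k,E[:,0]))<.6;k=np.polyfit(*E[i].T,1)
    print("resid",np.std(E[i,1]-np.polyval(k,E[i,0])));return lambda r:np.polyval(k,r)-step*halfw(s,c0,r)
E
python3 - <<'E'
from r import *
fa=cent(a,range(98,132,2),268,-1);fb=cent(b,range(62,112,2),323,1)
la=[(fa(r),r) for r in(95,130)];lb=[(fb(r),r) for r in(60,105)];print(la,lb)
pc,n=plane(b,*lb);P=[]
for q in la:
    c,d=ray(a,*q);P.append(c+d*((pc-c)@n)/(d@n))
d=(P[1]-P[0])/np.linalg.norm(P[1]-P[0]);print(P,d,"ang",np.arctan2(d[1],d[0]))
for z in(.062,.066,.07):
    for s,l in((a,la),(b,lb)):
        x,y=onz(s,*l[0],z),onz(s,*l[1],z);dd=y-x;print(z,x,np.arctan2(dd[1],dd[0]))
ta=onz(a,fa(89.6),89.6,P[0][2]);tb=onz(b,fb(55),55,P[0][2]);print("tips",ta,tb)
# inner in b: rows
S,v=sat(b);print("b cols",[(c,v[155:185,c].astype(int).tolist()) for c in(380,)],S[155:185,380].astype(int),S[155:185,405].astype(int))
# collar face/post head
print("post head guess a",onz(a,220+343/2,80+475/4,.077),"b",onz(b,284+(725-400)/2,41+520/4,.077))
# held slider in a : block edges at front top edge row ~ (zoom y 512)
va=S
Sa,v=sat(a)
for r in(212,218,230): print(r,v[r,224:292].astype(int))
E
```

```text
resid 0.10211312442609413
resid 0.12602701973497704
[(np.float64(268.29325158827174), 95), (np.float64(268.7699027576521), 130)] [(np.float64(324.9066159720502), 60), (np.float64(322.6325293642557), 105)]
[array([ 0.4951, -0.0377,  0.0686]), array([ 0.4736, -0.0602,  0.068 ])] [-0.6892 -0.7243 -0.0179] ang -2.331395473926376
0.062 [ 0.4953 -0.0378  0.062 ] -2.332081070607028
0.062 [ 0.4968 -0.0379  0.062 ] -2.335422651230334
0.066 [ 0.4951 -0.0377  0.066 ] -2.332081070607028
0.066 [ 0.4959 -0.0376  0.066 ] -2.335422651230334
0.07 [ 0.495  -0.0376  0.07  ] -2.332081070607028
0.07 [ 0.495  -0.0373  0.07  ] -2.335422651230333
tips [ 0.4982 -0.0344  0.0686] [ 0.498  -0.0346  0.0686]
b cols [(380, [49, 52, 50, 52, 54, 51, 58, 81, 93, 89, 104, 135, 154, 164, 171, 171, 170, 169, 154, 125, 66, 83, 80, 82, 75, 69, 56, 93, 165, 186])] [ 2  0 -5  2  3  1  1  0  1  1 14 20 20 24 26 24 24 22 21 16 -1  0  0  3
  1 -2  2 22 54 65] [-2 -2  3  4 -1  2 -1  0  2  7 17 19 22 24 22 23 24 22 19  5 -3  2  2  2
  2  4  2  0  0 -1]
post head guess a [ 0.5125 -0.1921  0.077 ] b [ 0.5121 -0.1924  0.077 ]
212 [106 104 103 104 106 105  87  67  69  66  67  64  67  68  66  66  66  67
  68  63  66  67  65  67  64  65  65  67  68  64  65  65  64  64  64  65
  67  64  66  64  66  64  64  65  63  67  66  65  66  67  66  66  62  65
  67  67  63  62  98 110 163 181 140 163 183 181 180 184]
218 [ 93  93  96  92  87  75  66  64  65  62  64  63  63  66  63  61  65  67
  67  65  64  64  64  69  72  78  84  88  88  89  90  88  91  89  86  89
  85  86  82  76  78  70  67  63  66  65  64  65  66  68  65  66  67  62
  64  64  65  66  68 107 165 178 181 179 183 183 177 180]
230 [104 106  97  89  85  81  85  84  85  88  88  83  85  87  85  86  85  85
  87  84  84  87  86  85  87  85  89  87  88  87  86  85  83  86  88  86
  86  88  87  87  84  84  82  87  88  87  87  86  83  84  87  84  87  85
  84  87  88  86  84  85  85  90 159 183 182 181 181 181]
```

```bash
cat > p.py <<'E'
from h import *
from rig import sensors
P0=np.array([.5125,-.1923,0]);TH=-.7622;ROLL=.034;OFF=np.array([-.0009,0,.0933])
def path(s):
    """s: mm of hole-centre travel; 0 = hole centre at tip, 55 bend start, 55+78.54 bend end, home +36"""
    L=50*np.pi/2
    if s<55: q,a=np.array([-120,105-s]),-np.pi/2; f=0
    elif s<55+L:
        g=(s-55)/50; f=np.clip(min(s-50,55+L+5-s)/12,0,1); a=-np.pi/2+g; r=50-.6*f; q=np.array([-70-r*np.cos(g),50-r*np.sin(g)])
    else: q,a=np.array([-70+s-55-L,0]),0.
    F=Ro.from_euler("z",TH)*Ro.from_euler("x",ROLL)
    H=P0+[0,0,.065]+F.apply([q[0]/1e3,q[1]/1e3,0]); S=F*Ro.from_euler("z",a)
    T=S*Ro.from_euler("z",np.pi)*Ro.from_euler("x",np.pi) # tool x=-slider x, y=+slider y, z down
    return H-T.apply(OFF),T,H
def rows(ss,st=None,fix=np.zeros(3)):
    st=st or sensors.observe();p=st["position"];R=Ro.from_rotvec(st["orientation"])
    print("t",st["clock"],"p",p,"F",st["ft_force"],"M",st["ft_torque"],"gap",st["finger_gap"])
    for s in ss:
        q,T,_=path(s);q=q+fix;print(s,"t cm",np.round(R.inv().apply(q-p)*100,2),"r",np.round((R.inv()*T).as_rotvec(),3));p,R=q,T
def where(st=None):
    st=st or sensors.observe();R=Ro.from_rotvec(st["orientation"]);H=st["position"]+R.apply(OFF)
    F=Ro.from_euler("z",TH)*Ro.from_euler("x",ROLL);h=F.inv().apply(H-P0-[0,0,.065])*1e3
    x=F.inv().apply(R.apply([-1,0,0]));print("hole in rail frame mm",h,"heading",np.arctan2(x[1],x[0])+np.pi/2,"pitch",x[2],"F rail",F.inv().apply(st["ft_force"]),st["joint_pos"][5])
E
python3 - <<'E'
from p import *
from r import a
# hole as seen in view a
p=np.array([.4289,-.0891,.2689]);R=Ro.from_rotvec([-2.904,-1.195,.002])
c,d=ray(a,256.3,218);c=R.inv().apply(c-p);d=R.inv().apply(d)
for X in(.0105,.0111,.0125):print("hole tool xyz",c+d*(X-c[0])/d[0])
c,d=ray(a,256.2,200);c=R.inv().apply(c-p);d=R.inv().apply(d);print("bottom edge",c+d*(.0111-c[0])/d[0])
st=sensors.observe();q,T,_=path(-25);print(q,T.as_rotvec())
where();rows([-40,-25])
E
```

```text
hole tool xyz [ 0.0105 -0.0004  0.0916]
hole tool xyz [ 0.0111 -0.0004  0.0902]
hole tool xyz [ 0.0125 -0.0004  0.087 ]
bottom edge [ 0.0111 -0.0004  0.1223]
[ 0.5138 -0.0171  0.1627] [-2.8757 -1.2304 -0.0489]
hole in rail frame mm [-181.3544   -8.2156  111.3712] heading -0.025659361633198596 pitch 0.033390273541812995 F rail [ 0.701   0.0149 -1.2526] 1.9837012976050936
t 6.15 p [ 0.3736 -0.0751  0.2693] F [ 0.5467 -0.4425 -1.2513] M [-0.0182  0.0076  0.0154] gap 0.013124454383768974
-40 t cm [15.53  5.74 10.63] r [ 0.001  0.033 -0.026]
-25 t cm [-1.5  0.   0. ] r [0. 0. 0.]
```

>>> play_rows --increments '[{"tx": 2, "ty": 0.7, "tz": 0, "rx": 0, "ry": 0.033, "rz": -0.026, "jaw": 0}, {"tx": 4, "ty": 1.5, "tz": 0, "rx": 0, "ry": 0, "rz": 0, "jaw": 0}, {"tx": 4, "ty": 1.5, "tz": 0, "rx": 0, "ry": 0, "rz": 0, "jaw": 0}, {"tx": 4, "ty": 1.5, "tz": 0, "rx": 0, "ry": 0, "rz": 0, "jaw": 0}, {"tx": 1.5, "ty": 0.5, "tz": 1, "rx": 0, "ry": 0, "rz": 0, "jaw": 0}, {"tx": 0, "ty": 0, "tz": 2, "rx": 0, "ry": 0, "rz": 0, "jaw": 0}, {"tx": 0, "ty": 0, "tz": 2, "rx": 0, "ry": 0, "rz": 0, "jaw": 0}, {"tx": 0, "ty": 0, "tz": 2, "rx": 0, "ry": 0, "rz": 0, "jaw": 0}, {"tx": 0, "ty": 0, "tz": 2, "rx": 0, "ry": 0, "rz": 0, "jaw": 0}, {"tx": 0, "ty": 0, "tz": 1, "rx": 0, "ry": 0, "rz": 0, "jaw": 0}, {"tx": 0, "ty": 0, "tz": 0, "rx": 0, "ry": 0, "rz": 0, "jaw": 0}, {"tx": 0, "ty": 0, "tz": 0, "rx": 0, "ry": 0, "rz": 0, "jaw": 0}]'

```text
clock: 7.35
position: [0.5241, -0.0009, 0.1741]
orientation: [-2.877, -1.23, -0.048]
ft_force: [0.2, -0.3, -1.1]
finger_gap: 0.0128
gripper_force: 59.2
```

```bash
sed -i 's/OFF=np.array(.*)/OFF=np.array([-.0015,-.0004,.0928])/' p.py; python3 - <<'E'
from p import *
from rig import vision
st=sensors.observe();where(st);rows([-25,-20],st)
s=vision.snapshot("scene");pickle.dump(s,open("s2.pkl","wb"))
E
```

```text
hole in rail frame mm [-124.0924  148.4937   11.2547] heading -0.0006758345144826094 pitch 0.000768530150248418 F rail [ 0.3752 -0.0952 -1.0549] 2.1917597040115617
t 7.35 p [ 0.5241 -0.0009  0.1741] F [ 0.2305 -0.302  -1.0576] M [-0.0143 -0.0026  0.0053] gap 0.012790293813619982
-25 t cm [-1.86  0.42  1.13] r [ 0.001  0.001 -0.001]
-20 t cm [-0.5 -0.   0. ] r [0. 0. 0.]
```

>>> play_rows --increments '[{"tx": -0.5, "ty": 0.42, "tz": 0.6, "rx": 0, "ry": 0, "rz": 0, "jaw": 0}, {"tx": -0.7, "ty": 0, "tz": 0.53, "rx": 0, "ry": 0, "rz": 0, "jaw": 0}, {"tx": -0.66, "ty": 0, "tz": 0, "rx": 0, "ry": 0, "rz": 0, "jaw": 0}, {"tx": 0, "ty": 0, "tz": 0, "rx": 0, "ry": 0, "rz": 0, "jaw": 0}, {"tx": 0, "ty": 0, "tz": 0, "rx": 0, "ry": 0, "rz": 0, "jaw": 0}]'

```text
clock: 7.9
position: [0.514, -0.0173, 0.162]
orientation: [-2.877, -1.229, -0.049]
ft_force: [0.0, 0.2, -1.0]
finger_gap: 0.0133
gripper_force: 59.2
```

```bash
python3 - <<'E'
from p import *
from rig import vision
st=sensors.observe();where(st);rows([-14,-10,-6],st)
s=vision.snapshot("scene");pickle.dump(s,open("s2.pkl","wb"));w=vision.snapshot("wrist");pickle.dump(w,open("w3.pkl","wb"))
A=crop(s,225,165,70,60,8)[:,:400];A=crop(s,225,170,50,60,8);B=crop(w,200,150,100,120,4)
cv2.imwrite("pics/e.png",np.hstack([A,B]))
E
```

```text
hole in rail frame mm [-120.1345  129.2746   -0.1635] heading -0.0014963183766707466 pitch 0.000551601688615709 F rail [-0.1193  0.1608 -1.0391] 2.1576030828200516
t 7.9 p [ 0.514  -0.0173  0.162 ] F [ 0.049   0.2242 -1.0331] M [-0.0275 -0.0269 -0.0101] gap 0.013296100068437523
-14 t cm [-1.03  0.02 -0.02] r [ 0.001  0.001 -0.001]
-10 t cm [-0.4  0.   0. ] r [0. 0. 0.]
-6 t cm [-0.4  0.   0. ] r [0. 0. 0.]
```

View pics/e.png

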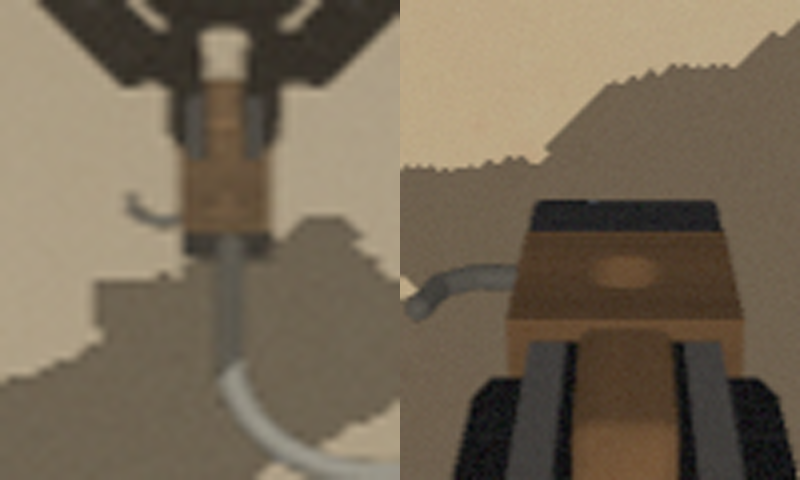

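The slider's bore faces the rail end in line (rail centred under the block at about x=230 of the crop), and the hook is on the left/outer side. Now I ease in by feel.

>>> play_rows --increments '[{"tx": -0.4, "ty": 0.02, "tz": 0, "rx": 0, "ry": 0, "rz": 0, "jaw": 0}, {"tx": -0.4, "ty": 0, "tz": 0, "rx": 0, "ry": 0, "rz": 0, "jaw": 0}, {"tx": -0.3, "ty": 0, "tz": 0, "rx": 0, "ry": 0, "rz": 0, "jaw": 0}, {"tx": -0.15, "ty": 0, "tz": 0, "rx": 0, "ry": 0, "rz": 0, "jaw": 0}, {"tx": -0.15, "ty": 0, "tz": 0, "rx": 0, "ry": 0, "rz": 0, "jaw": 0}]'

```text
clock: 8.5
position: [0.5044, -0.0274, 0.1613]
orientation: [-2.877, -1.229, -0.048]
ft_force: [-0.9, -0.1, -0.8]
finger_gap: 0.0128
gripper_force: 59.2
```

>>> play_rows --increments '[{"tx": -0.15, "ty": 0, "tz": 0, "rx": 0, "ry": 0, "rz": 0, "jaw": 0}, {"tx": -0.15, "ty": 0, "tz": 0, "rx": 0, "ry": 0, "rz": 0, "jaw": 0}]'

```text
clock: 8.7
position: [0.5025, -0.0294, 0.1613]
orientation: [-2.877, -1.23, -0.048]
ft_force: [0.1, -0.8, -1.2]
finger_gap: 0.0126
gripper_force: 59.2
```

```bash
python3 -c "
from p import *
where()"
```

```text
hole in rail frame mm [-120.0205  112.5432   -0.3102] heading -0.000730413983497824 pitch 0.0006732639282159508 F rail [ 0.6027 -0.5491 -1.2257] 2.1285361243943712
```

>>> play_rows --increments '[{"tx": -0.15, "ty": 0, "tz": 0, "rx": 0, "ry": 0, "rz": 0, "jaw": 0}, {"tx": -0.15, "ty": 0, "tz": 0, "rx": 0, "ry": 0, "rz": 0, "jaw": 0}, {"tx": -0.15, "ty": 0, "tz": 0, "rx": 0, "ry": 0, "rz": 0, "jaw": 0}]'

```text
clock: 9.0
position: [0.4995, -0.0328, 0.1612]
orientation: [-2.877, -1.23, -0.048]
ft_force: [0.4, 0.4, -3.3]
finger_gap: 0.0131
gripper_force: 59.2
```

>>> play_rows --increments '[{"tx": -0.15, "ty": 0, "tz": 0, "rx": 0, "ry": 0, "rz": 0, "jaw": 0}, {"tx": -0.2, "ty": 0, "tz": 0, "rx": 0, "ry": 0, "rz": 0, "jaw": 0}, {"tx": -0.2, "ty": 0, "tz": 0, "rx": 0, "ry": 0, "rz": 0, "jaw": 0}]'

```text
clock: 9.3
position: [0.4956, -0.0368, 0.161]
orientation: [-2.877, -1.23, -0.048]
ft_force: [1.0, -0.2, -1.7]
finger_gap: 0.0128
gripper_force: 59.1
```

>>> play_rows --increments '[{"tx": -0.2, "ty": 0, "tz": 0, "rx": 0, "ry": 0, "rz": 0, "jaw": 0}, {"tx": -0.2, "ty": 0, "tz": 0, "rx": 0, "ry": 0, "rz": 0, "jaw": 0}, {"tx": -0.2, "ty": 0, "tz": 0, "rx": 0, "ry": 0, "rz": 0, "jaw": 0}]'

```text
clock: 9.6
position: [0.4914, -0.0412, 0.1608]
orientation: [-2.877, -1.23, -0.048]
ft_force: [2.3, -0.8, -1.3]
finger_gap: 0.0131
gripper_force: 59.1
```

```bash
python3 -c "
from p import *
where()"
```

```text
hole in rail frame mm [-119.9438   96.3705   -0.2632] heading -0.0008253685437167313 pitch 0.0008857728239641817 F rail [ 2.2535  0.9327 -1.2949] 2.1003802760607497
```

>>> play_rows --increments '[{"tx": -0.2, "ty": 0.03, "tz": 0, "rx": 0, "ry": 0, "rz": 0, "jaw": 0}, {"tx": -0.25, "ty": 0.02, "tz": 0, "rx": 0, "ry": 0, "rz": 0, "jaw": 0}, {"tx": -0.25, "ty": 0, "tz": 0, "rx": 0, "ry": 0, "rz": 0, "jaw": 0}]'

```text
clock: 9.9
position: [0.4866, -0.0465, 0.1604]
orientation: [-2.877, -1.229, -0.047]
ft_force: [0.5, -0.3, -1.5]
finger_gap: 0.0129
gripper_force: 59.1
```

>>> play_rows --increments '[{"tx": -0.25, "ty": 0, "tz": 0, "rx": 0, "ry": 0, "rz": 0, "jaw": 0}, {"tx": -0.25, "ty": 0, "tz": 0, "rx": 0, "ry": 0, "rz": 0, "jaw": 0}, {"tx": -0.25, "ty": 0, "tz": 0, "rx": 0, "ry": 0, "rz": 0, "jaw": 0}, {"tx": -0.25, "ty": 0, "tz": 0, "rx": 0, "ry": 0, "rz": 0, "jaw": 0}]'

```text
clock: 10.3
position: [0.4798, -0.0537, 0.1602]
orientation: [-2.877, -1.23, -0.048]
ft_force: [-0.1, 0.8, -2.1]
finger_gap: 0.0127
gripper_force: 59.1
```

```bash
python3 -c "
from p import *
where();rows([45,48,51,54,57])"
```

```text
hole in rail frame mm [-119.6775   79.2558   -0.3058] heading -0.0008213544346404866 pitch 0.001070761229534593 F rail [-0.6572  0.449  -2.0934] 2.0688983374928944
t 10.3 p [ 0.4798 -0.0537  0.1602] F [-0.1164  0.8299 -2.0769] M [-0.0645 -0.1582  0.0233] gap 0.012696012810120543
45 t cm [-1.94 -0.03 -0.03] r [ 0.     0.001 -0.001]
48 t cm [-0.3 -0.   0. ] r [0. 0. 0.]
51 t cm [-0.3  0.   0. ] r [0. 0. 0.]
54 t cm [-0.3 -0.  -0. ] r [0. 0. 0.]
57 t cm [-0.3   0.03  0.  ] r [ 0.    0.   -0.04]
```

```bash
cat >> p.py <<'E'
FIX=np.array([.2,0,-.3])
def cl(s):
    L=50*np.pi/2
    if s<55: return np.array([-120,105-s,0.])
    if s<55+L: g=(s-55)/50; return np.array([-70-50*np.cos(g),50-50*np.sin(g),0])
    return np.array([-70+s-55-L,0,0])
def path(s):
    A,B,C=cl(s-10.5),cl(s+10.5),cl(s); q=(A+B)/4+C/2+FIX; a=np.arctan2(*(B-A)[1::-1])
    F=Ro.from_euler("z",TH)*Ro.from_euler("x",ROLL)
    H=P0+[0,0,.065]+F.apply(q/1e3)
    T=F*Ro.from_euler("z",a)*Ro.from_euler("z",np.pi)*Ro.from_euler("x",np.pi)
    return H-T.apply(OFF),T,H
E
python3 -c "
from p import *
rows([42,46,49,52,55,58,61,64,67,70,73,76])"
```

```text
t 10.3 p [ 0.4798 -0.0537  0.1602] F [-0.1164  0.8299 -2.0769] M [-0.0645 -0.1582  0.0233] gap 0.012696012810120543
42 t cm [-1.64 -0.01  0.  ] r [ 0.     0.001 -0.001]
46 t cm [-0.4  0.  -0. ] r [-0.     0.    -0.001]
49 t cm [-0.3  0.   0. ] r [ 0.    -0.    -0.009]
52 t cm [-0.3  0.   0. ] r [ 0.     0.    -0.017]
55 t cm [-0.3  0.   0. ] r [ 0.     0.    -0.026]
58 t cm [-0.3  0.  -0. ] r [-0.     0.    -0.034]
61 t cm [-0.3  0.  -0. ] r [ 0.     0.    -0.043]
64 t cm [-0.3  0.   0. ] r [ 0.     0.    -0.051]
67 t cm [-0.29  0.   -0.  ] r [-0.     0.    -0.059]
70 t cm [-0.29 -0.    0.  ] r [ 0.    0.   -0.06]
73 t cm [-0.29 -0.    0.  ] r [-0.    0.   -0.06]
76 t cm [-0.29 -0.    0.  ] r [-0.    0.   -0.06]
```

>>> play_rows --increments '[{"tx": -0.3, "ty": 0, "tz": 0, "rx": 0, "ry": 0, "rz": 0, "jaw": 0}, {"tx": -0.3, "ty": 0, "tz": 0, "rx": 0, "ry": 0, "rz": 0, "jaw": 0}, {"tx": -0.3, "ty": 0, "tz": 0, "rx": 0, "ry": 0, "rz": 0, "jaw": 0}, {"tx": -0.3, "ty": 0, "tz": 0, "rx": 0, "ry": 0, "rz": 0, "jaw": 0}, {"tx": -0.3, "ty": 0, "tz": 0, "rx": 0, "ry": 0, "rz": 0, "jaw": 0}]'

```text
clock: 10.8
position: [0.4695, -0.0646, 0.1597]
orientation: [-2.877, -1.23, -0.048]
ft_force: [0.7, -1.0, -2.0]
finger_gap: 0.0131
gripper_force: 59.1
```

```bash
python3 -c "
from p import *
where();rows([44,46,48,50,52,54,56,58,60])"
```

```text
hole in rail frame mm [-119.5877   64.2489   -0.2559] heading -0.0008144902037576784 pitch 0.0009977775575295512 F rail [ 1.1658 -0.2944 -2.0126] 2.0404814376404246
t 10.8 p [ 0.4695 -0.0646  0.1597] F [ 0.6873 -0.9683 -2.0215] M [ 0.0083 -0.156  -0.0188] gap 0.013109062368355306
44 t cm [-0.33 -0.02  0.  ] r [ 0.001  0.001 -0.001]
46 t cm [-0.2  0.  -0. ] r [-0.     0.    -0.001]
48 t cm [-0.2  0.   0. ] r [ 0.    -0.    -0.005]
50 t cm [-0.2  0.   0. ] r [ 0.     0.    -0.009]
52 t cm [-0.2  0.   0. ] r [ 0.     0.    -0.012]
54 t cm [-0.2  0.   0. ] r [ 0.    -0.    -0.016]
56 t cm [-0.2 -0.  -0. ] r [ 0.    0.   -0.02]
58 t cm [-0.2  0.   0. ] r [-0.     0.    -0.024]
60 t cm [-0.2  0.   0. ] r [ 0.     0.    -0.028]
```

>>> play_rows --increments '[{"tx": -0.2, "ty": 0, "tz": 0, "rx": 0, "ry": 0, "rz": 0, "jaw": 0}, {"tx": -0.2, "ty": 0, "tz": 0, "rx": 0, "ry": 0, "rz": 0, "jaw": 0}, {"tx": -0.25, "ty": 0, "tz": 0, "rx": 0, "ry": 0, "rz": -0.005, "jaw": 0}, {"tx": -0.25, "ty": 0, "tz": 0, "rx": 0, "ry": 0, "rz": -0.012, "jaw": 0}, {"tx": -0.2, "ty": 0, "tz": 0, "rx": 0, "ry": 0, "rz": -0.012, "jaw": 0}]'

```text
clock: 11.3
position: [0.4621, -0.0726, 0.1594]
orientation: [-2.859, -1.273, -0.048]
ft_force: [1.1, -0.6, -1.7]
finger_gap: 0.0131
gripper_force: 59.1
```

```bash
python3 -c "
from p import *
where();rows([53,55,57,59,61,63,65])"
```

```text
hole in rail frame mm [-119.4473   53.3451   -0.252 ] heading 0.02922620580574864 pitch 0.0009105063127328489 F rail [ 1.2479  0.2849 -1.6749] 1.989136918571935
t 11.3 p [ 0.4621 -0.0726  0.1594] F [ 1.1386 -0.6145 -1.6643] M [-0.083  -0.2026  0.0091] gap 0.013090846228564391
53 t cm [-0.14 -0.02  0.  ] r [ 0.001  0.001 -0.005]
55 t cm [-0.2 -0.  -0. ] r [ 0.     0.    -0.018]
57 t cm [-0.2 -0.   0. ] r [-0.     0.    -0.022]
59 t cm [-0.2  0.   0. ] r [ 0.     0.    -0.026]
61 t cm [-0.2  0.  -0. ] r [ 0.    0.   -0.03]
63 t cm [-0.2  0.   0. ] r [ 0.     0.    -0.033]
65 t cm [-0.2 -0.  -0. ] r [ 0.     0.    -0.037]
```

>>> play_rows --increments '[{"tx": -0.2, "ty": 0, "tz": 0, "rx": 0, "ry": 0, "rz": -0.01, "jaw": 0}, {"tx": -0.2, "ty": 0, "tz": 0, "rx": 0, "ry": 0, "rz": -0.02, "jaw": 0}, {"tx": -0.2, "ty": 0, "tz": 0, "rx": 0, "ry": 0, "rz": -0.025, "jaw": 0}, {"tx": -0.2, "ty": 0, "tz": 0, "rx": 0, "ry": 0, "rz": -0.028, "jaw": 0}]'

```text
clock: 11.7
position: [0.4571, -0.0787, 0.1592]
orientation: [-2.804, -1.393, -0.05]
ft_force: [0.8, -0.5, -1.9]
finger_gap: 0.0132
gripper_force: 59.1
```

```bash
sed -i 's/^FIX=.*/FIX=np.array([.5,0,-.3])/' p.py; python3 -c "
from p import *
where();rows([61,63,65,67,69,71])"
```

```text
hole in rail frame mm [-118.6526   45.4877   -0.1641] heading 0.11336793639671172 pitch 0.0007553674324232786 F rail [ 0.9194  0.1497 -1.9511] 1.8888269511883946
t 11.7 p [ 0.4571 -0.0787  0.1592] F [ 0.8141 -0.4787 -1.9449] M [-0.1465 -0.3446 -0.0818] gap 0.013182491885388488
61 t cm [-0.15 -0.01  0.01] r [ 0.001  0.001 -0.016]
63 t cm [-0.2  0.   0. ] r [ 0.     0.    -0.033]
65 t cm [-0.2 -0.  -0. ] r [ 0.     0.    -0.037]
67 t cm [-0.2 -0.  -0. ] r [-0.   -0.   -0.04]
69 t cm [-0.2 -0.  -0. ] r [ 0.    0.   -0.04]
71 t cm [-0.2 -0.   0. ] r [ 0.    0.   -0.04]
```

```bash
sed -i 's/^FIX=.*/FIX=np.array([.8,-.7,-.3])/' p.py; python3 -c "
from p import *
rows([60,62,64,66,68,70])"
```

```text
t 11.7 p [ 0.4571 -0.0787  0.1592] F [ 0.8141 -0.4787 -1.9449] M [-0.1465 -0.3446 -0.0818] gap 0.013182491885388488
60 t cm [-0.12  0.01  0.01] r [ 0.001  0.001 -0.001]
62 t cm [-0.2  0.   0. ] r [-0.     0.    -0.031]
64 t cm [-0.2 -0.  -0. ] r [ 0.     0.    -0.035]
66 t cm [-0.2 -0.  -0. ] r [-0.     0.    -0.039]
68 t cm [-0.2 -0.   0. ] r [ 0.    0.   -0.04]
70 t cm [-0.2 -0.   0. ] r [ 0.    0.   -0.04]
```

>>> play_rows --increments '[{"tx": -0.12, "ty": 0.01, "tz": 0, "rx": 0, "ry": 0, "rz": -0.002, "jaw": 0}, {"tx": -0.2, "ty": 0, "tz": 0, "rx": 0, "ry": 0, "rz": -0.031, "jaw": 0}, {"tx": -0.2, "ty": 0, "tz": 0, "rx": 0, "ry": 0, "rz": -0.035, "jaw": 0}]'

```text
clock: 12.0
position: [0.4542, -0.0828, 0.159]
orientation: [-2.756, -1.487, -0.051]
ft_force: [0.7, -0.4, -1.5]
finger_gap: 0.0126
gripper_force: 59.1
```

```bash
python3 -c "
from p import *
where();rows([66,68,70,72,74])"
```

```text
hole in rail frame mm [-117.8254   40.5349   -0.136 ] heading 0.18076549958093757 pitch 0.0004716312507099315 F rail [ 0.7936  0.201  -1.5098] 1.8105906897796638
t 12.0 p [ 0.4542 -0.0828  0.159 ] F [ 0.7481 -0.3655 -1.5021] M [ 0.0004 -0.4631 -0.024 ] gap 0.012562236298369757
66 t cm [-0.21  0.    0.02] r [ 0.001  0.    -0.039]
68 t cm [-0.2 -0.   0. ] r [ 0.    0.   -0.04]
70 t cm [-0.2 -0.   0. ] r [ 0.    0.   -0.04]
72 t cm [-0.2 -0.  -0. ] r [-0.    0.   -0.04]
74 t cm [-0.2 -0.   0. ] r [-0.    0.   -0.04]
```

>>> play_rows --increments '[{"tx": 0, "ty": 0, "tz": 0, "rx": 0, "ry": 0, "rz": 0, "jaw": 0}]'

```text
clock: 12.1
position: [0.4541, -0.083, 0.1591]
orientation: [-2.758, -1.485, -0.05]
ft_force: [1.2, 0.0, -1.5]
finger_gap: 0.013
gripper_force: 59.1
```

```bash
python3 -c "
from p import *
where();rows([66,68,70,72,74])"
```

```text
hole in rail frame mm [-117.7198   40.3371   -0.0963] heading 0.17904292441398617 pitch 0.0009161692610576588 F rail [ 0.8182  0.756  -1.5745] 1.812169488153894
t 12.1 p [ 0.4541 -0.083   0.1591] F [ 1.1505  0.0202 -1.5479] M [-0.1867 -0.4741 -0.0011] gap 0.01299328813420256
66 t cm [-0.19 -0.    0.02] r [ 0.001  0.001 -0.041]
68 t cm [-0.2 -0.   0. ] r [ 0.    0.   -0.04]
70 t cm [-0.2 -0.   0. ] r [ 0.    0.   -0.04]
72 t cm [-0.2 -0.  -0. ] r [-0.    0.   -0.04]
74 t cm [-0.2 -0.   0. ] r [-0.    0.   -0.04]
```

>>> play_rows --increments '[{"tx": -0.1, "ty": 0.04, "tz": 0, "rx": 0, "ry": 0, "rz": -0.02, "jaw": 0}, {"tx": 0, "ty": 0, "tz": 0, "rx": 0, "ry": 0, "rz": 0, "jaw": 0}]'

```text
clock: 12.3
position: [0.4537, -0.0839, 0.1589]
orientation: [-2.743, -1.512, -0.049]
ft_force: [0.7, -0.2, -1.3]
finger_gap: 0.0132
gripper_force: 59.2
```

```bash
cat >> p.py <<'E'
def look(ss):
    st=sensors.observe();where(st);R=Ro.from_rotvec(st["orientation"]);print("F tool",R.inv().apply(st["ft_force"]),"M tool",R.inv().apply(st["ft_torque"]));rows(ss,st)
E
python3 -c "
from p import *
look([67,69,71,73])"
```

```text
hole in rail frame mm [-117.4348   39.3429   -0.2098] heading 0.19935951313589273 pitch 0.0012223931329573526 F rail [ 0.64    0.3389 -1.2672] 1.789684610320498
F tool [0.207  0.694  1.2672] M tool [-0.3626  0.0084 -0.047 ]
t 12.3 p [ 0.4537 -0.0839  0.1589] F [ 0.7266 -0.1658 -1.2549] M [-0.1874 -0.3121  0.0354] gap 0.01322685544695407
67 t cm [-0.19 -0.02  0.01] r [ 0.     0.001 -0.041]
69 t cm [-0.2 -0.  -0. ] r [ 0.    0.   -0.04]
71 t cm [-0.2 -0.   0. ] r [ 0.    0.   -0.04]
73 t cm [-0.2 -0.  -0. ] r [-0.    0.   -0.04]
```

```bash
sed -i 's/^FIX=.*/FIX=np.array([1.3,-.7,-.3])/' p.py; python3 -c "
from p import *
rows([67,69,71,73])"
```

```text
t 12.3 p [ 0.4537 -0.0839  0.1589] F [ 0.7266 -0.1658 -1.2549] M [-0.1874 -0.3121  0.0354] gap 0.01322685544695407
67 t cm [-0.2   0.03  0.01] r [ 0.     0.001 -0.041]
69 t cm [-0.2 -0.  -0. ] r [ 0.    0.   -0.04]
71 t cm [-0.2 -0.   0. ] r [ 0.    0.   -0.04]
73 t cm [-0.2 -0.  -0. ] r [-0.    0.   -0.04]
```

>>> play_rows --increments '[{"tx": -0.18, "ty": 0.03, "tz": 0.01, "rx": 0, "ry": 0, "rz": -0.04, "jaw": 0}, {"tx": -0.2, "ty": 0.01, "tz": 0, "rx": 0, "ry": 0, "rz": -0.04, "jaw": 0}]'

```text
clock: 12.5
position: [0.4519, -0.0872, 0.1586]
orientation: [-2.679, -1.623, -0.05]
ft_force: [1.2, -1.4, -0.9]
finger_gap: 0.0129
gripper_force: 59.1
```

```bash
python3 -c "
from p import *
look([71,73,75,77])"
```

```text
hole in rail frame mm [-116.4078   35.715    -0.4461] heading 0.2807067065665063 pitch 0.001125188150112748 F rail [ 1.8108 -0.2391 -0.8882] 1.700027648918147
F tool [-0.7304  1.674   0.8885] M tool [-0.2634  0.0775 -0.004 ]
t 12.5 p [ 0.4519 -0.0872  0.1586] F [ 1.1656 -1.4014 -0.8959] M [-0.0533 -0.2694 -0.0036] gap 0.01286530784676967
71 t cm [-0.22  0.01 -0.01] r [-0.     0.001 -0.039]
73 t cm [-0.2 -0.  -0. ] r [-0.    0.   -0.04]
75 t cm [-0.2 -0.  -0. ] r [-0.   -0.   -0.04]
77 t cm [-0.2 -0.  -0. ] r [-0.    0.   -0.04]
```

>>> play_rows --increments '[{"tx": -0.2, "ty": 0.02, "tz": 0, "rx": 0, "ry": 0, "rz": -0.04, "jaw": 0}, {"tx": -0.2, "ty": 0.01, "tz": 0, "rx": 0, "ry": 0, "rz": -0.04, "jaw": 0}, {"tx": -0.2, "ty": 0, "tz": 0, "rx": 0, "ry": 0, "rz": -0.04, "jaw": 0}]'

```text
clock: 12.8
position: [0.4493, -0.0926, 0.1583]
orientation: [-2.578, -1.782, -0.05]
ft_force: [1.2, -0.5, -1.3]
finger_gap: 0.013
gripper_force: 59.1
```

```bash
python3 -c "
from p import *
look([77,79,81])"
```

```text
hole in rail frame mm [-114.335    29.9449   -0.5298] heading 0.40064261711053084 pitch 0.0011368796251267643 F rail [ 1.2045  0.4439 -1.3154] 1.566667052589926
F tool [-0.0595  1.2838  1.314 ] M tool [-0.1155 -0.0117 -0.0049]
t 12.8 p [ 0.4493 -0.0926  0.1583] F [ 1.2085 -0.4785 -1.2996] M [-0.0518 -0.1039  0.0012] gap 0.012970843299034068
77 t cm [-0.2  -0.   -0.02] r [-0.001  0.001 -0.039]
79 t cm [-0.2 -0.   0. ] r [ 0.    0.   -0.04]
81 t cm [-0.2 -0.   0. ] r [-0.   -0.   -0.04]
```

Forces are small; continuing round the bend.

>>> play_rows --increments '[{"tx": -0.2, "ty": 0, "tz": -0.01, "rx": 0, "ry": 0, "rz": -0.04, "jaw": 0}, {"tx": -0.2, "ty": 0, "tz": 0, "rx": 0, "ry": 0, "rz": -0.04, "jaw": 0}, {"tx": -0.2, "ty": 0, "tz": 0, "rx": 0, "ry": 0, "rz": -0.04, "jaw": 0}, {"tx": -0.2, "ty": 0, "tz": 0, "rx": 0, "ry": 0, "rz": -0.04, "jaw": 0}]'

```text
clock: 13.2
position: [0.447, -0.1002, 0.1582]
orientation: [-2.43, -1.983, -0.051]
ft_force: [0.3, -0.5, -1.5]
finger_gap: 0.013
gripper_force: 59.2
```

```bash
python3 -c "
from p import *
look([85,87,89])"
```

```text
hole in rail frame mm [-110.5974   22.8777   -0.4207] heading 0.5606773217254593 pitch 0.0008003327044451572 F rail [ 0.5267 -0.239  -1.5143] 1.3889207327297144
F tool [-0.4813  0.321   1.5143] M tool [-0.1235 -0.0159  0.0199]
t 13.2 p [ 0.447  -0.1002  0.1582] F [ 0.2516 -0.4992 -1.5216] M [-0.0398 -0.1172 -0.0236] gap 0.012960751468692166
85 t cm [-0.19 -0.01 -0.01] r [-0.001  0.001 -0.039]
87 t cm [-0.2 -0.   0. ] r [-0.    0.   -0.04]
89 t cm [-0.2 -0.  -0. ] r [ 0.    0.   -0.04]
```

>>> play_rows --increments '[{"tx": -0.2, "ty": 0, "tz": 0, "rx": 0, "ry": 0, "rz": -0.04, "jaw": 0}, {"tx": -0.2, "ty": 0, "tz": 0, "rx": 0, "ry": 0, "rz": -0.04, "jaw": 0}, {"tx": -0.2, "ty": 0, "tz": 0, "rx": 0, "ry": 0, "rz": -0.04, "jaw": 0}, {"tx": -0.2, "ty": 0, "tz": 0, "rx": 0, "ry": 0, "rz": -0.04, "jaw": 0}]'

```text
clock: 13.6
position: [0.4458, -0.1081, 0.1579]
orientation: [-2.265, -2.173, -0.051]
ft_force: [0.7, 0.1, -0.4]
finger_gap: 0.0129
gripper_force: 59.2
```

```bash
python3 -c "
from p import *
look([93,95,97])"
```

```text
hole in rail frame mm [-105.7942   16.4411   -0.4388] heading 0.7206085734856141 pitch 0.0004845536905733641 F rail [ 0.3972  0.5462 -0.4474] 1.2117461265069076
F tool [0.1485 0.6596 0.4463] M tool [-0.1151  0.046  -0.0562]
t 13.6 p [ 0.4458 -0.1081  0.1579] F [ 0.6748  0.1316 -0.4286] M [ 0.04   -0.1182  0.0543] gap 0.01293781235591364
93 t cm [-0.18 -0.01 -0.01] r [-0.002  0.    -0.039]
95 t cm [-0.2 -0.   0. ] r [-0.    0.   -0.04]
97 t cm [-0.2 -0.  -0. ] r [-0.    0.   -0.04]
```

>>> play_rows --increments '[{"tx": -0.19, "ty": 0, "tz": -0.01, "rx": 0, "ry": 0, "rz": -0.04, "jaw": 0}, {"tx": -0.2, "ty": 0, "tz": -0.01, "rx": 0, "ry": 0, "rz": -0.04, "jaw": 0}, {"tx": -0.2, "ty": 0, "tz": 0, "rx": 0, "ry": 0, "rz": -0.04, "jaw": 0}, {"tx": -0.2, "ty": 0, "tz": 0, "rx": 0, "ry": 0, "rz": -0.04, "jaw": 0}]'

```text
clock: 14.0
position: [0.4459, -0.116, 0.1579]
orientation: [2.086, 2.349, 0.051]
ft_force: [0.7, -0.8, -1.5]
finger_gap: 0.0128
gripper_force: 59.2
```

```bash
python3 -c "
from p import *
look([101,103,105])"
```

```text
hole in rail frame mm [-100.0796   10.9787   -0.2569] heading 0.8806341449548147 pitch 9.739014771267604e-05 F rail [ 1.0035 -0.144  -1.516 ] 1.0358031857127465
F tool [-0.8654  0.5305  1.5152] M tool [-0.1339  0.0053 -0.0055]
t 14.0 p [ 0.4459 -0.116   0.1579] F [ 0.6621 -0.7598 -1.52  ] M [ 0.021  -0.1324  0.0027] gap 0.012816835799080056
101 t cm [-0.17 -0.01  0.  ] r [-0.002  0.    -0.039]
103 t cm [-0.2 -0.   0. ] r [-0.    0.   -0.04]
105 t cm [-0.2 -0.   0. ] r [-0.    0.   -0.04]
```

>>> play_rows --increments '[{"tx": -0.18, "ty": 0, "tz": 0, "rx": 0, "ry": 0, "rz": -0.039, "jaw": 0}, {"tx": -0.2, "ty": 0, "tz": 0, "rx": 0, "ry": 0, "rz": -0.04, "jaw": 0}, {"tx": -0.2, "ty": 0, "tz": 0, "rx": 0, "ry": 0, "rz": -0.04, "jaw": 0}, {"tx": -0.2, "ty": 0, "tz": 0, "rx": 0, "ry": 0, "rz": -0.04, "jaw": 0}]'

```text
clock: 14.4
position: [0.4472, -0.1236, 0.1577]
orientation: [1.891, 2.505, 0.051]
ft_force: [-0.3, -0.2, -0.6]
finger_gap: 0.0131
gripper_force: 59.2
```

```bash
python3 -c "
from p import *
look([109,111,113,115])"
```

```text
hole in rail frame mm [-93.7091   6.5057  -0.303 ] heading 1.0396262097070434 pitch -0.00032139624719735313 F rail [-0.0712 -0.3564 -0.555 ] 0.8626888048397735
F tool [-0.1193 -0.3423  0.5556] M tool [-0.1065 -0.0445  0.0702]
t 14.4 p [ 0.4472 -0.1236  0.1577] F [-0.2845 -0.1948 -0.5668] M [-0.0121 -0.1129 -0.0732] gap 0.013092457512413133
109 t cm [-0.18 -0.01 -0.  ] r [-0.002 -0.    -0.04 ]
111 t cm [-0.2 -0.  -0. ] r [ 0.    0.   -0.04]
113 t cm [-0.2 -0.   0. ] r [ 0.    0.   -0.04]
115 t cm [-0.2 -0.  -0. ] r [-0.    0.   -0.04]
```

>>> play_rows --increments '[{"tx": -0.19, "ty": 0, "tz": -0.01, "rx": 0, "ry": 0, "rz": -0.038, "jaw": 0}, {"tx": -0.2, "ty": 0, "tz": 0, "rx": 0, "ry": 0, "rz": -0.04, "jaw": 0}, {"tx": -0.2, "ty": 0, "tz": 0, "rx": 0, "ry": 0, "rz": -0.04, "jaw": 0}, {"tx": -0.2, "ty": 0, "tz": 0, "rx": 0, "ry": 0, "rz": -0.04, "jaw": 0}]'

```text
clock: 14.8
position: [0.4497, -0.131, 0.1577]
orientation: [1.686, 2.644, 0.05]
ft_force: [-0.3, 0.7, -1.4]
finger_gap: 0.0129
gripper_force: 59.2
```

```bash
python3 -c "
from p import *
look([117,119,121,123,125,127])"
```

```text
hole in rail frame mm [-86.5733   3.0504  -0.2307] heading 1.1975930229685172 pitch -0.0007278231987644943 F rail [-0.7157  0.2689 -1.3839] 0.6923476516346841
F tool [ 0.7635 -0.0077  1.3845] M tool [-0.0105  0.0168  0.0186]
t 14.8 p [ 0.4497 -0.131   0.1577] F [-0.2996  0.7226 -1.374 ] M [ 0.02   -0.002  -0.0182] gap 0.012887298607009911
117 t cm [-0.18 -0.01  0.01] r [-0.002 -0.001 -0.042]
119 t cm [-0.2 -0.   0. ] r [ 0.    0.   -0.04]
121 t cm [-0.2 -0.   0. ] r [-0.    0.   -0.04]
123 t cm [-0.2 -0.   0. ] r [-0.    0.   -0.04]
125 t cm [-0.2 -0.  -0. ] r [ 0.    -0.    -0.038]
127 t cm [-0.2 -0.  -0. ] r [-0.     0.    -0.034]
```

>>> play_rows --increments '[{"tx": -0.19, "ty": 0, "tz": 0, "rx": 0, "ry": 0, "rz": -0.04, "jaw": 0}, {"tx": -0.2, "ty": 0, "tz": 0, "rx": 0, "ry": 0, "rz": -0.04, "jaw": 0}, {"tx": -0.2, "ty": 0, "tz": 0, "rx": 0, "ry": 0, "rz": -0.04, "jaw": 0}, {"tx": -0.2, "ty": 0, "tz": 0, "rx": 0, "ry": 0, "rz": -0.04, "jaw": 0}]'

```text
clock: 15.2
position: [0.4535, -0.138, 0.1575]
orientation: [1.469, 2.769, 0.049]
ft_force: [0.4, 0.5, -2.3]
finger_gap: 0.0131
gripper_force: 59.2
```

```bash
python3 -c "
from p import *
look([125,127,129,131,133,135])"
```

```text
hole in rail frame mm [-78.977    0.7997  -0.2651] heading 1.3575881456693024 pitch -0.0010981048851559138 F rail [-0.0484  0.5721 -2.3664] 0.5223924706846357
F tool [0.1658 0.5538 2.3655] M tool [-0.0227 -0.0475  0.0495]
t 15.2 p [ 0.4535 -0.138   0.1575] F [ 0.4154  0.5052 -2.3456] M [-0.0255 -0.0442 -0.0512] gap 0.013064607544203553
125 t cm [-0.18 -0.01  0.  ] r [-0.002 -0.001 -0.041]
127 t cm [-0.2 -0.  -0. ] r [-0.     0.    -0.034]
129 t cm [-0.2 -0.   0. ] r [ 0.     0.    -0.031]
131 t cm [-0.2 -0.   0. ] r [ 0.     0.    -0.027]
133 t cm [-0.2 -0.  -0. ] r [ 0.     0.    -0.023]
135 t cm [-0.2 -0.  -0. ] r [ 0.    -0.    -0.019]
```

>>> play_rows --increments '[{"tx": -0.18, "ty": 0, "tz": 0.01, "rx": 0, "ry": 0, "rz": -0.038, "jaw": 0}, {"tx": -0.2, "ty": 0, "tz": 0.01, "rx": 0, "ry": 0, "rz": -0.034, "jaw": 0}, {"tx": -0.2, "ty": 0, "tz": 0, "rx": 0, "ry": 0, "rz": -0.03, "jaw": 0}, {"tx": -0.2, "ty": 0, "tz": 0, "rx": 0, "ry": 0, "rz": -0.027, "jaw": 0}]'

```text
clock: 15.6
position: [0.4582, -0.1443, 0.1573]
orientation: [1.286, 2.855, 0.048]
ft_force: [-0.2, -0.7, -0.4]
finger_gap: 0.0129
gripper_force: 59.2
```

```bash
python3 -c "
from p import *
look([133,135,137,139,141,143,145])"
```

```text
hole in rail frame mm [-71.088   -0.285   -0.4626] heading 1.4863736770457296 pitch -0.0011531318724740682 F rail [ 0.3153 -0.6396 -0.4262] 0.3861290345189335
F tool [-0.3686 -0.6099  0.427 ] M tool [ 0.0375 -0.0369  0.0098]
t 15.6 p [ 0.4582 -0.1443  0.1573] F [-0.2033 -0.6696 -0.4477] M [-0.0522  0.0039 -0.0108] gap 0.012947413986774962
133 t cm [-0.18 -0.02 -0.02] r [-0.002 -0.001 -0.026]
135 t cm [-0.2 -0.  -0. ] r [ 0.    -0.    -0.019]
137 t cm [-0.2 -0.  -0. ] r [-0.     0.    -0.015]
139 t cm [-0.2 -0.   0. ] r [-0.     0.    -0.011]
141 t cm [-0.2 -0.  -0. ] r [ 0.    -0.    -0.008]
143 t cm [-0.2 -0.   0. ] r [ 0.     0.    -0.004]
145 t cm [-0.2 -0.  -0. ] r [ 0.     0.    -0.001]
```

>>> play_rows --increments '[{"tx": -0.18, "ty": -0.01, "tz": -0.02, "rx": 0, "ry": 0, "rz": -0.025, "jaw": 0}, {"tx": -0.2, "ty": 0, "tz": 0, "rx": 0, "ry": 0, "rz": -0.019, "jaw": 0}, {"tx": -0.2, "ty": 0, "tz": 0, "rx": 0, "ry": 0, "rz": -0.015, "jaw": 0}, {"tx": -0.2, "ty": 0, "tz": 0, "rx": 0, "ry": 0, "rz": -0.011, "jaw": 0}, {"tx": -0.2, "ty": 0, "tz": 0, "rx": 0, "ry": 0, "rz": -0.008, "jaw": 0}]'

```text
clock: 16.1
position: [0.4656, -0.1517, 0.1578]
orientation: [1.174, 2.9, 0.048]
ft_force: [0.6, 0.6, -1.2]
finger_gap: 0.0135
gripper_force: 59.2
```

```bash
python3 -c "
from p import *
look([145,149,153,157,161,165,169])"
```

```text
hole in rail frame mm [-60.3725  -0.3818   0.0951] heading 1.5638416254357528 pitch 0.0004260357895961888 F rail [ 0.0144  0.7592 -1.2095] 0.30150148071136057
F tool [-0.0086  0.7605  1.2087] M tool [ 0.0587  0.0423 -0.0584]
t 16.1 p [ 0.4656 -0.1517  0.1578] F [ 0.5628  0.5686 -1.183 ] M [-0.0141  0.0698  0.0597] gap 0.013461909087618124
145 t cm [-0.32 -0.04  0.04] r [-0.001  0.    -0.007]
149 t cm [-0.4 -0.  -0. ] r [0. 0. 0.]
153 t cm [-0.4 -0.  -0. ] r [0. 0. 0.]
157 t cm [-0.4 -0.  -0. ] r [0. 0. 0.]
161 t cm [-0.4 -0.  -0. ] r [0. 0. 0.]
165 t cm [-0.4  0.   0. ] r [0. 0. 0.]
169 t cm [-0.4 -0.  -0. ] r [0. 0. 0.]
```

>>> play_rows --increments '[{"tx": -0.25, "ty": 0, "tz": 0, "rx": 0, "ry": 0, "rz": -0.007, "jaw": 0}, {"tx": -0.25, "ty": 0, "tz": 0, "rx": 0, "ry": 0, "rz": 0, "jaw": 0}, {"tx": -0.25, "ty": 0, "tz": 0, "rx": 0, "ry": 0, "rz": 0, "jaw": 0}, {"tx": -0.25, "ty": 0, "tz": 0, "rx": 0, "ry": 0, "rz": 0, "jaw": 0}]'

```text
clock: 16.5
position: [0.4729, -0.1587, 0.1578]
orientation: [1.165, 2.904, 0.048]
ft_force: [0.0, 0.2, -1.2]
finger_gap: 0.013
gripper_force: 59.2
```

>>> play_rows --increments '[{"tx": -0.25, "ty": 0, "tz": 0, "rx": 0, "ry": 0, "rz": 0, "jaw": 0}, {"tx": -0.25, "ty": 0, "tz": 0, "rx": 0, "ry": 0, "rz": 0, "jaw": 0}, {"tx": -0.25, "ty": 0, "tz": 0, "rx": 0, "ry": 0, "rz": 0, "jaw": 0}, {"tx": -0.25, "ty": 0, "tz": 0, "rx": 0, "ry": 0, "rz": 0, "jaw": 0}]'

```text
clock: 16.9
position: [0.4801, -0.1656, 0.1578]
orientation: [1.165, 2.904, 0.048]
ft_force: [-0.6, -0.0, -1.3]
finger_gap: 0.0128
gripper_force: 59.2
```

```bash
python3 -c "
from p import *
look([165])"
```

```text
hole in rail frame mm [-40.3221  -0.4153   0.0914] heading 1.5701754001320274 pitch 0.00042948586631869334 F rail [-0.403  -0.4675 -1.2908] 0.28343722563540086
F tool [ 0.4032 -0.4664  1.2911] M tool [ 0.0539  0.0121 -0.0042]
t 16.9 p [ 0.4801 -0.1656  0.1578] F [-0.5838 -0.0279 -1.3059] M [-0.0307  0.0459  0.0045] gap 0.012811612928168152
165 t cm [-0.31 -0.04  0.04] r [-0.001  0.    -0.001]
```

Now slow approach to the collar, watching the force.

>>> play_rows --increments '[{"tx": -0.12, "ty": 0, "tz": 0, "rx": 0, "ry": 0, "rz": 0, "jaw": 0}, {"tx": -0.12, "ty": 0, "tz": 0, "rx": 0, "ry": 0, "rz": 0, "jaw": 0}, {"tx": -0.1, "ty": 0, "tz": 0, "rx": 0, "ry": 0, "rz": 0, "jaw": 0}]'

```text
clock: 17.2
position: [0.4825, -0.1679, 0.1578]
orientation: [1.164, 2.904, 0.048]
ft_force: [0.4, -0.0, -1.4]
finger_gap: 0.0132
gripper_force: 59.2
```

>>> play_rows --increments '[{"tx": -0.05, "ty": 0, "tz": 0, "rx": 0, "ry": 0, "rz": 0, "jaw": 0}, {"tx": -0.05, "ty": 0, "tz": 0, "rx": 0, "ry": 0, "rz": 0, "jaw": 0}]'

```text
clock: 17.4
position: [0.4831, -0.1685, 0.1579]
orientation: [1.164, 2.904, 0.048]
ft_force: [0.0, 0.4, -0.2]
finger_gap: 0.0129
gripper_force: 59.2
```

>>> play_rows --increments '[{"tx": -0.05, "ty": 0, "tz": 0, "rx": 0, "ry": 0, "rz": 0, "jaw": 0}]'

```text
clock: 17.5
position: [0.4835, -0.1688, 0.1578]
orientation: [1.164, 2.904, 0.048]
ft_force: [-0.4, 0.7, -1.0]
finger_gap: 0.013
gripper_force: 59.2
```

```bash
python3 -c "
from p import *
look([165])"
```

```text
hole in rail frame mm [-35.6647  -0.4075   0.0987] heading 1.5702858222762606 pitch 0.0003864174367458543 F rail [-0.8014  0.1626 -1.0347] 0.2807853198888762
F tool [0.8019 0.1633 1.0343] M tool [ 0.1177 -0.0112 -0.0344]
t 17.5 p [ 0.4835 -0.1688  0.1578] F [-0.4432  0.6964 -1.0286] M [-0.0936  0.0724  0.034 ] gap 0.0130131606744119
165 t cm [ 0.15 -0.04  0.04] r [-0.001  0.    -0.001]
```

>>> play_rows --increments '[{"tx": -0.05, "ty": 0, "tz": 0, "rx": 0, "ry": 0, "rz": 0, "jaw": 0}]'

```text
clock: 17.6
position: [0.4839, -0.1692, 0.1579]
orientation: [1.165, 2.904, 0.048]
ft_force: [-0.1, -0.6, -1.8]
finger_gap: 0.0126
gripper_force: 59.2
```

>>> play_rows --increments '[{"tx": -0.04, "ty": 0, "tz": 0, "rx": 0, "ry": 0, "rz": 0, "jaw": 0}]'

```text
clock: 17.7
position: [0.4842, -0.1695, 0.1579]
orientation: [1.164, 2.904, 0.048]
ft_force: [-0.4, 0.8, -1.0]
finger_gap: 0.0129
gripper_force: 59.2
```

>>> play_rows --increments '[{"tx": -0.04, "ty": 0, "tz": 0, "rx": 0, "ry": 0, "rz": 0, "jaw": 0}]'

```text
clock: 17.8
position: [0.4845, -0.1698, 0.1579]
orientation: [1.164, 2.904, 0.048]
ft_force: [0.7, 0.7, -1.3]
finger_gap: 0.0129
gripper_force: 59.2
```

>>> play_rows --increments '[{"tx": -0.04, "ty": 0, "tz": 0, "rx": 0, "ry": 0, "rz": 0, "jaw": 0}]'

```text
clock: 17.9
position: [0.4847, -0.17, 0.1579]
orientation: [1.165, 2.904, 0.048]
ft_force: [-0.4, -0.3, -1.6]
finger_gap: 0.013
gripper_force: 59.2
```

>>> play_rows --increments '[{"tx": -0.03, "ty": 0, "tz": 0, "rx": 0, "ry": 0, "rz": 0, "jaw": 0}]'

```text
clock: 18.0
position: [0.485, -0.1703, 0.1579]
orientation: [1.165, 2.904, 0.048]
ft_force: [-0.1, 0.9, -1.6]
finger_gap: 0.013
gripper_force: 59.2
```

>>> play_rows --increments '[{"tx": -0.03, "ty": 0, "tz": 0, "rx": 0, "ry": 0, "rz": 0, "jaw": 0}]'

```text
clock: 18.1
position: [0.4852, -0.1705, 0.1579]
orientation: [1.165, 2.904, 0.048]
ft_force: [-0.2, 0.9, -1.8]
finger_gap: 0.0131
gripper_force: 59.2
```

>>> play_rows --increments '[{"tx": -0.03, "ty": 0, "tz": 0, "rx": 0, "ry": 0, "rz": 0, "jaw": 0}]'

```text
clock: 18.2
position: [0.4854, -0.1706, 0.1579]
orientation: [1.164, 2.904, 0.048]
ft_force: [0.1, -0.3, -0.9]
finger_gap: 0.0133
gripper_force: 59.2
```

>>> play_rows --increments '[{"tx": -0.03, "ty": 0, "tz": 0, "rx": 0, "ry": 0, "rz": 0, "jaw": 0}]'

```text
clock: 18.3
position: [0.4856, -0.1709, 0.1579]
orientation: [1.165, 2.904, 0.048]
ft_force: [0.3, -0.3, -1.5]
finger_gap: 0.0133
gripper_force: 59.2
```

>>> play_rows --increments '[{"tx": -0.03, "ty": 0, "tz": 0, "rx": 0, "ry": 0, "rz": 0, "jaw": 0}]'

```text
clock: 18.4
position: [0.4858, -0.1711, 0.1579]
orientation: [1.164, 2.904, 0.048]
ft_force: [0.2, 0.4, -1.4]
finger_gap: 0.0131
gripper_force: 59.2
```

```bash
python3 -c "
from p import *
look([165])"
```

```text
hole in rail frame mm [-32.4183  -0.396    0.1069] heading 1.570250352554847 pitch 0.0004262908760294056 F rail [-0.0865  0.3607 -1.3841] 0.27906123410623646
F tool [0.0873 0.362  1.3837] M tool [ 0.0843 -0.0182 -0.0235]
t 18.4 p [ 0.4858 -0.1711  0.1579] F [ 0.2188  0.3545 -1.3711] M [-0.074   0.0446  0.0228] gap 0.013082162479609711
165 t cm [ 0.48 -0.04  0.04] r [-0.001  0.    -0.001]
```

>>> play_rows --increments '[{"tx": -0.04, "ty": 0, "tz": 0, "rx": 0, "ry": 0, "rz": 0, "jaw": 0}]'

```text
clock: 18.5
position: [0.4861, -0.1714, 0.1579]
orientation: [1.164, 2.904, 0.048]
ft_force: [0.2, 0.5, -1.8]
finger_gap: 0.0129
gripper_force: 59.2
```

>>> play_rows --increments '[{"tx": -0.04, "ty": 0, "tz": 0, "rx": 0, "ry": 0, "rz": 0, "jaw": 0}]'

```text
clock: 18.6
position: [0.4864, -0.1717, 0.1578]
orientation: [1.165, 2.904, 0.048]
ft_force: [-0.3, 0.5, -1.4]
finger_gap: 0.0131
gripper_force: 59.2
```

>>> play_rows --increments '[{"tx": -0.04, "ty": 0, "tz": 0, "rx": 0, "ry": 0, "rz": 0, "jaw": 0}]'

```text
clock: 18.7
position: [0.4865, -0.1717, 0.1578]
orientation: [1.165, 2.905, 0.048]
ft_force: [-0.4, 0.5, -0.5]
finger_gap: 0.0131
gripper_force: 59.3
```

>>> play_rows --increments '[{"tx": 0, "ty": 0, "tz": 0, "rx": 0, "ry": 0, "rz": 0, "jaw": 0}]'

```text
clock: 18.8
position: [0.4865, -0.1717, 0.1578]
orientation: [1.165, 2.905, 0.048]
ft_force: [-0.6, 0.0, -0.4]
finger_gap: 0.0131
gripper_force: 59.3
```

```bash
python3 -c "
from p import *
look([165])"
```

```text
hole in rail frame mm [-31.6059  -0.4195   0.039 ] heading 1.5702559397438376 pitch -0.0003809790166248996 F rail [-0.4545 -0.4097 -0.3815] 0.27841757169270853
F tool [ 0.4542 -0.4096  0.3821] M tool [0.0288 0.2428 0.0241]
t 18.8 p [ 0.4865 -0.1717  0.1578] F [-0.6026  0.027  -0.3952] M [ 0.1474  0.1959 -0.0161] gap 0.013133810319138087
165 t cm [ 0.57 -0.04  0.03] r [-0.001 -0.    -0.001]
```

>>> play_rows --increments '[{"tx": 0.03, "ty": 0, "tz": 0.03, "rx": 0, "ry": 0, "rz": 0, "jaw": 0}, {"tx": 0, "ty": 0, "tz": 0, "rx": 0, "ry": 0, "rz": 0, "jaw": 0}]'

```text
clock: 19.0
position: [0.4864, -0.1716, 0.1575]
orientation: [1.164, 2.904, 0.048]
ft_force: [-0.5, 0.9, -0.2]
finger_gap: 0.0128
gripper_force: 59.3
```

>>> play_rows --increments '[{"tx": 0, "ty": 0, "tz": 0.03, "rx": 0, "ry": 0, "rz": 0, "jaw": 0}, {"tx": 0, "ty": 0, "tz": 0, "rx": 0, "ry": 0, "rz": 0, "jaw": 0}]'

```text
clock: 19.2
position: [0.4864, -0.1716, 0.1572]
orientation: [1.164, 2.904, 0.048]
ft_force: [-0.7, 0.5, -1.3]
finger_gap: 0.0128
gripper_force: 59.3
```

```bash
python3 -c "
from p import *
look([165])"
```

```text
hole in rail frame mm [-31.58    -0.4197  -0.5346] heading 1.5702334625174565 pitch 0.0003700606447257156 F rail [-0.8593 -0.1389 -1.2548] 0.27861555971414503
F tool [ 0.8597 -0.1382  1.2546] M tool [0.0345 0.1991 0.0483]
t 19.2 p [ 0.4864 -0.1716  0.1572] F [-0.688   0.5237 -1.2588] M [ 0.1137  0.1689 -0.0417] gap 0.01282679210144489
165 t cm [ 0.56 -0.04 -0.02] r [-0.001  0.    -0.001]
```

>>> play_rows --increments '[{"tx": 0, "ty": 0, "tz": 0.03, "rx": 0, "ry": 0, "rz": 0, "jaw": 0}, {"tx": 0, "ty": 0, "tz": 0, "rx": 0, "ry": 0, "rz": 0, "jaw": 0}]'

```text
clock: 19.4
position: [0.4864, -0.1716, 0.1569]
orientation: [1.164, 2.904, 0.048]
ft_force: [-0.4, 0.6, -0.8]
finger_gap: 0.0131
gripper_force: 59.3
```

>>> play_rows --increments '[{"tx": 0, "ty": 0, "tz": 0.03, "rx": 0, "ry": 0, "rz": 0, "jaw": 0}, {"tx": 0, "ty": 0, "tz": 0, "rx": 0, "ry": 0, "rz": 0, "jaw": 0}]'

```text
clock: 19.6
position: [0.4865, -0.1716, 0.1567]
orientation: [1.165, 2.904, 0.048]
ft_force: [-0.6, 0.7, -0.8]
finger_gap: 0.0128
gripper_force: 59.4
```

>>> play_rows --increments '[{"tx": 0, "ty": 0, "tz": 0.03, "rx": 0, "ry": 0, "rz": 0, "jaw": 0}, {"tx": 0, "ty": 0, "tz": 0, "rx": 0, "ry": 0, "rz": 0, "jaw": 0}]'

```text
clock: 19.8
position: [0.4865, -0.1716, 0.1566]
orientation: [1.164, 2.904, 0.048]
ft_force: [-1.7, 1.5, 1.2]
finger_gap: 0.0127
gripper_force: 59.6
```

>>> play_rows --increments '[{"tx": 0, "ty": 0, "tz": 0.03, "rx": 0, "ry": 0, "rz": 0, "jaw": 0}, {"tx": 0, "ty": 0, "tz": 0, "rx": 0, "ry": 0, "rz": 0, "jaw": 0}]'

```text
clock: 20.0
position: [0.4865, -0.1716, 0.1565]
orientation: [1.164, 2.904, 0.048]
ft_force: [-2.9, 0.9, 2.8]
finger_gap: 0.0127
gripper_force: 60.0
```

```bash
python3 -c "
from p import *
look([165])"
```

```text
hole in rail frame mm [-31.5692  -0.3918  -1.2151] heading 1.5702261952973076 pitch 0.0005489215592902604 F rail [-2.7297 -1.2767  2.8195] 0.27872086106759314
F tool [ 2.7274 -1.281  -2.8197] M tool [ 0.0953  0.6484 -0.0106]
t 20.0 p [ 0.4865 -0.1716  0.1565] F [-2.9217  0.8927  2.7745] M [0.3786 0.5341 0.0319] gap 0.012658310396857815
165 t cm [ 0.56 -0.04 -0.09] r [-0.001  0.001 -0.001]
```

>>> play_rows --increments '[{"tx": 0.03, "ty": 0, "tz": -0.04, "rx": 0, "ry": 0, "rz": 0, "jaw": 0}, {"tx": 0, "ty": 0, "tz": 0, "rx": 0, "ry": 0, "rz": 0, "jaw": 0}, {"tx": 0, "ty": 0, "tz": 0, "rx": 0, "ry": 0, "rz": 0, "jaw": 0.18}, {"tx": 0, "ty": 0, "tz": 0, "rx": 0, "ry": 0, "rz": 0, "jaw": 0.25}, {"tx": 0, "ty": 0, "tz": 0, "rx": 0, "ry": 0, "rz": 0, "jaw": 0.35}, {"tx": 0, "ty": 0, "tz": 0, "rx": 0, "ry": 0, "rz": 0, "jaw": 0.45}, {"tx": 0, "ty": 0, "tz": 0, "rx": 0, "ry": 0, "rz": 0, "jaw": 0.45}, {"tx": 0, "ty": 0, "tz": 0, "rx": 0, "ry": 0, "rz": 0, "jaw": 0.45}]'

```text
clock: 20.8
position: [0.4863, -0.1715, 0.1564]
orientation: [1.165, 2.904, 0.048]
ft_force: [0.8, -0.2, 0.1]
finger_gap: 0.0385
gripper_force: 0.0
```

>>> play_rows --increments '[{"tx": 0, "ty": 0, "tz": -0.5, "rx": 0, "ry": 0, "rz": 0, "jaw": 0.45}, {"tx": 0, "ty": 0, "tz": -1, "rx": 0, "ry": 0, "rz": 0, "jaw": 0.45}, {"tx": 0, "ty": 0, "tz": -2, "rx": 0, "ry": 0, "rz": 0, "jaw": 0.45}, {"tx": 0, "ty": 0, "tz": -3, "rx": 0, "ry": 0, "rz": 0, "jaw": 0.45}, {"tx": 0, "ty": 0, "tz": -3, "rx": 0, "ry": 0, "rz": 0, "jaw": 0.45}, {"tx": 0, "ty": 0, "tz": -3, "rx": 0, "ry": 0, "rz": 0, "jaw": 0.45}, {"tx": 0, "ty": 0, "tz": 0, "rx": 0, "ry": 0, "rz": 0, "jaw": 0.45}, {"tx": 0, "ty": 0, "tz": 0, "rx": 0, "ry": 0, "rz": 0, "jaw": 0.45}, {"tx": 0, "ty": 0, "tz": 0, "rx": 0, "ry": 0, "rz": 0, "jaw": 0.45}, {"tx": 0, "ty": 0, "tz": 0, "rx": 0, "ry": 0, "rz": 0, "jaw": 0.45}]'

```text
clock: 21.8
position: [0.4828, -0.1741, 0.2799]
orientation: [1.166, 2.906, 0.048]
ft_force: [1.3, 1.0, -1.2]
finger_gap: 0.0381
gripper_force: 0.0
```

```bash
python3 - <<'E'
from h import *
from rig import vision,sensors
w=vision.snapshot("wrist");im=w["img"].astype(int);cv2.imwrite("pics/fin.png",cv2.cvtColor(w["img"],cv2.COLOR_RGB2BGR))
S=im[...,0]-im[...,2]
# wood mask: ratio red/blue high
m=((im[...,0]>1.75*im[...,2]+5)&(im.sum(2)<380)).astype(np.uint8)
n,l,st,c=cv2.connectedComponentsWithStats(m)
for k in np.argsort(-st[1:,4])[:4]+1: print(st[k],c[k],onz(w,*c[k],.09), cv2.minAreaRect(np.argwhere(l==k)[:,::-1].astype(np.float32)))
print("expected hole top px",proj(w,np.array([.5125-.034*.7233,-.1923+.034*.6905,.082])),proj(w,np.array([.5125-.034*.7233,-.1923+.034*.6905,.111])))
E
```

```text
[   0    0  104   56 2961] [54.717  18.3327] [ 0.2746 -0.1861  0.09  ] ((51.5, 27.5), (55.0, 103.0), 90.0)
[240 168  34  40 986] [256.2556 186.5132] [ 0.4859 -0.168   0.09  ] ((256.5, 187.5), (39.0, 33.0), 90.0)
[493 209  19  39 522] [503.5    228.7644] [ 0.6996 -0.0149  0.09  ] ((502.0, 228.0), (38.0, 18.0), 90.0)
[440 326  24  11 152] [452.2434 330.8158] [ 0.779 -0.125  0.09 ] ((451.48077392578125, 330.90380859375), (8.629108428955078, 22.553354263305664), 78.69007110595703)
expected hole top px (np.float64(256.781990714228), np.float64(186.00797491228678)) (np.float64(257.92293211233533), np.float64(195.58768290545228))
```

The wood block is where home is expected and upright, and the gripper is clear. I'm handing in.

```bash
python3 -c "
from rig import hand_in
print(hand_in())"
```

```text
the job is handed in; nothing more can be done
None
```

I threaded the slider round the bend until it met the stop collar, let go of it tab up with the hook on the outer side, and handed the job in at about 22 s. The highest force I read on the rail was about 5 N, at the end of a step. The verdict was not shown; the last wrist image had the block within about 2 px of where home should be.

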